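Take the pile apart into its fitted holders

ROBOT

A 7-joint arm with a two-finger parallel gripper is mounted at the origin on a cart in front of the work surface, level with it; the furniture and walls round the work are solid. World frame = base frame: x ahead of the robot, y to its left, z up, the work surface at z = 0. Lengths are in m, angles in rad, forces in N, time in s.
With the tool pointing down it reaches from about 0.4 to 0.9 m from the base axis. Payload 5.5 kg.
Tool frame: the origin (TCP) lies between the finger pads; the fingertips stand 17 mm ahead of it and the grasp point (between the pads) lies 2 mm behind it; z points along the fingers, y is the line along which they close (so a half turn about z gives the same grasp; the last joint's range is limited). The gripper opens to 92 mm and grips with 3 to 60 N. Pads are 19 mm wide; open, the fingers measure 130 mm over their backs; the gripper's body (75 mm by 190 mm) begins 47 mm behind the grasp point.
Start: joints at [-0.999, 0.501, -0.427, 1.55, 0.221, 1.138, -0.21], TCP at [0.198, 0.619, 0.244] pointing down, gripper open.
Joint ranges: [-2.88, 2.88], [-0.31, 2.03], [-1.54, 1.56], [0.2, 2.42], [-1.41, 4.55], [0.19, 2.02], [-2.57, 2.57]. Speed limits (rad/s): [2.57, 2.57, 3.14, 3.14, 3.14, 3.14, 3.14].

INTERFACE

Orientations are given as a unit quaternion [w, x, y, z].
In Python, from station import telemetry, cams, workorder gives the robot as it stands.
- The arm moves only by the shell command python3 -m pendant 'ROWS' [FORCE]. ROWS is JSON, a list of rows, each an object with "travel": the shift along the tool's x, y, z each as a share of 750 mm, from -1 to 1, a list of three; "twist": the turn, a rotation vector about the tool's x, y, z each as a share of 0.5 rad, from -1 to 1, a list of three; "fingers": the opening in per cent of the stroke, from 0 (shut) to 100 (fully open). In form: [{"travel": [x, y, z], "twist": [rx, ry, rz], "fingers": fingers}, ...]. A call has 1 to 12 rows; each row is the pose to reach, as a shift and turn from the pose commanded when the call began, along the tool's axes at that moment; what a row does not reach only later rows make up. A row lasts 1/12 s, in which the tool goes at most 41.7 mm and 7.16 degrees, less where a joint would pass 70% of its speed; a pose out of reach is approached as far as the arm can. A call with a number of a shift or a turn outside -1 to 1 is refused whole. A call with a gripper value outside its range is refused whole. The fingers move at their own pace and stop on an object; FORCE is the grip in N (left out, the last holds). Time passes only in rows, so rows that repeat a pose let the fingers close. It gives the time, the measured TCP pose, the force, the opening and the grip force at its end, in the units of the state.
- telemetry.observe(): the state, without advancing time (a new reading comes with each control period).
- cams.snapshot(name): name is "scene" or "top" or "wrist"; returns a dict with "pixels" (480x640x3 uint8, blue, green, red), "z_map" (480x640 float32, m along the optical axis (not along the pixel's ray), 0 where there is no reading), "camera_matrix" (3x3 intrinsics, pixels), "R" (3x3) and "t" (3): a world point X has camera coordinates R X + t; the wrist camera has in their place "mount" (4x4, takes a point from camera to tool coordinates, whose origin is the TCP and whose axes are the flange's). Camera axes: x right, y down, z forward; pixel columns grow to the right and rows downward; lengths in m; the calibration is good to about 2 mm. The wrist camera is an equidistant fisheye: a pixel r from the principal point sees the ray r / f radians off the axis. A picture is of the moment at which its call begins: read the wrist's pose just before it.
- workorder.job_done(): hands the job in; it is judged then, once.
The state is a dict: "t": time; "joint_pos": joint angles; "joint_velocities": joint speeds; "effort": joint torques, N m; "position": TCP position; "orientation": TCP orientation; "wrist_force": force on the tool from outside, world axes, zero at the start; "wrist_torque": the same for the moment, N m; "finger_gap": finger opening in m; "grasp_force": force on a finger pad.
Only numpy, scipy, OpenCV 4.12 (cv2) and the standard library are available. Lean on these libraries where they do the work, as an engineer would, in place of code of your own. Each camera call takes 0.05 s, during which the arm holds its last target. There are 200 camera calls.

TASK

Small things were left piled on the worktop: take the pile apart from the top, one thing at a time, and set each into the low grey holder that matches its outline: the clothes peg in the narrow one, the matchbox in the oblong one, the tape roll in the round one and the carton, upright, in the square one. Each must lie flat, centred between the lips and in line with its holder. Never let the carton fall over, and leave the tape measure and the torch where they are.

Things in the scene. Friction and masses are not known exactly. Their poses are not given: they have to be found in the camera images.
- peg_mid (a point): Wooden clothes peg, 15 (x) x 72 (y) x 12 mm high, lying flat, on top of the pile; point at its centre, half-way up; its y runs along its length. Starts across the matchbox, overhanging it at both ends, about 130 mm above the worktop.
- matchbox_mid (a point): Small closed dark red matchbox, 62 (x) x 46 (y) x 17 mm high, lying on the tape roll under the peg; point at its centre, half-way up.
- roll_mid (a point): Roll of black tape, 60 mm across, 19 mm high, lying flat on the carton under the matchbox; point at its centre, half-way up.
- carton_mid (a point): Upright light brown carton, 64 x 64 mm and 88 mm high, the bottom of the pile, standing on the worktop; point at its centre, half-way up (44 mm above its underside). A like carton stands far back by the wall, out of the task. Wall cabinets with projecting handles hang behind and above the work, from about x = 0.59 m and 0.5 m up: an arm that swings outward between two places may hit them.
- narrow_holder: Fixed grey plate for the peg, 39 (x) x 96 (y) mm and 4 mm thick; origin at the centre of its underside (on the worktop), z up. The peg's length lies along the holder's y. Its lips stand 3 mm above the plate, at the corners only, and leave 9 mm of play on every side of the thing; the middle of every side is open.
- oblong_holder: Fixed grey plate for the matchbox, 86 (x) x 70 (y) mm and 4 mm thick; origin at the centre of its underside, z up. The long side of the matchbox lies along the holder's x. Its lips stand 3 mm above the plate, at the corners only, and leave 9 mm of play on every side of the thing; the middle of every side is open.
- round_holder: Fixed grey round plate for the tape roll, 84 mm across and 4 mm thick; origin at the centre of its underside, z up. Its four 3 mm high lips stand on its diagonals and leave 9 mm of play round the roll; open along its x and y axes.
- square_holder: Fixed grey plate for the carton, 88 x 88 mm and 4 mm thick; origin at the centre of its underside, z up. The carton's sides run along the holder's sides, any quarter turn. Its lips stand 3 mm above the plate, at the corners only, and leave 9 mm of play on every side of the thing; the middle of every side is open.
- tape_measure_mid (a point): Bystander: loose yellow tape measure, 47 (x) x 86 (y) x 64 mm high, standing on the worktop; point at its centre, half-way up.
- torch_mid (a point): Bystander: loose black torch, 58 (x) x 123 (y) x 35 mm high, lying on the worktop behind the work; point at its centre, half-way up.
Things that resemble listed ones, but are neither listed nor needed, are in the scene too. Leave any green or turquoise look-alike of the part that bears matchbox_mid alone.

How it is judged:
By the outcome, as a careful person would: the job done as asked, in the order asked, and still so for the second after the job is handed in, with the robot touching nothing.
It also fails if it takes over 104 s, if anything falls off the work surface, if the arm or the gripper's body presses on something with over 40 N, if the wrist force passes 120 N, or if a joint passes its speed limit or range.

## Working session

There is one attempt and no reset: what is moved stays moved. The work goes in short steps, Python scripts to look and compute and a shell command to move; the robot and the scene stay as the last step left them, time stands still between calls to the robot, and variables do not carry over. Pictures are saved under pics/ and viewed, at most 14 in all, crops included, and the job is handed in when it is done.

```bash
ls; mkdir -p pics; python3 - <<'E'
from station import telemetry, cams
import cv2,pickle
print({k:v for k,v in telemetry.observe().items() if k in('t','position','orientation','finger_gap','joint_pos')})
for n in ("scene","top"):
    s=cams.snapshot(n); pickle.dump(s,open(n+'.pkl','wb')); cv2.imwrite(f'pics/{n}0.png',s['pixels'])
    print(n,s['camera_matrix'],s['R'],s['t'])
E
```

```text
pics
{'t': 0.0, 'joint_pos': array([-0.99879545,  0.50184809, -0.42679778,  1.5514573 ,  0.22082115,
        1.13830812, -0.21028401]), 'position': array([0.1973862 , 0.61859625, 0.24267573]), 'orientation': array([-1.74189948e-04,  1.53744669e-01,  9.88110124e-01, -9.63475703e-04]), 'finger_gap': 0.09183262345336264}
scene [[466.57713344   0.         317.30325071]
 [  0.         466.57713344 246.53049877]
 [  0.           0.           1.        ]] [[ 0.50537227 -0.86267618  0.01971503]
 [-0.4544346  -0.2854999  -0.84378848]
 [ 0.73354486  0.41746811 -0.53631363]] [-0.20569729  0.38971187  0.86047118]
top [[490.90497385   0.         311.62329945]
 [  0.         490.90497385 238.08169729]
 [  0.           0.           1.        ]] [[-0.10155489 -0.99482242  0.00386653]
 [-0.97285128  0.09849804 -0.20942424]
 [ 0.20795909 -0.02502961 -0.97781723]] [0.1193536  0.53760827 1.1087509 ]
```

View pics/scene0.png

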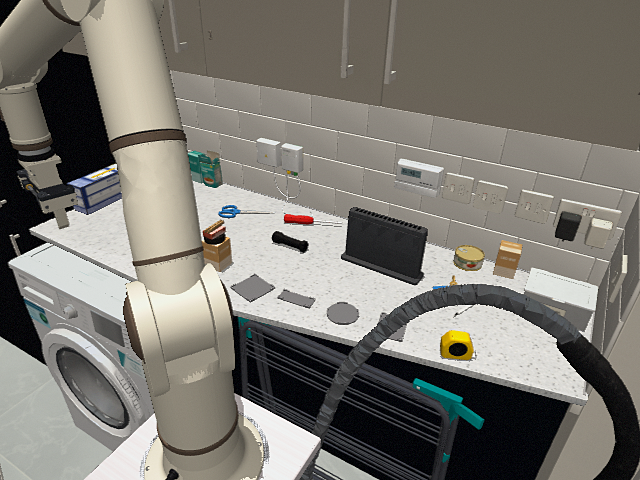

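View pics/top0.png

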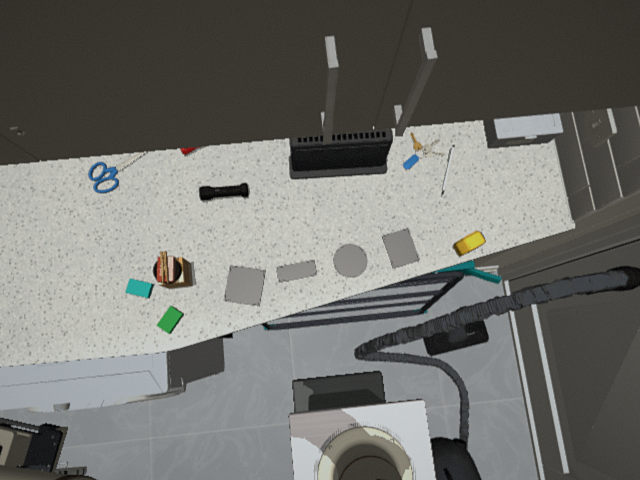

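Top view: the pile is at about (168,270). The holders are square (245,285), narrow (296,270), round (350,260) and oblong (400,248). Matchbox candidates are dark red on the pile (168,265), turquoise (139,289) and green (170,319); only the one in the pile fits. The torch is at (224,191) and the tape measure at (470,243). I'll enlarge the pile and measure.

```bash
cat > h.py <<'E'
import numpy as np,cv2,pickle
def world(s):
    K=s['camera_matrix'];z=s['z_map'];v,u=np.mgrid[:480,:640]
    c=np.stack([(u-K[0,2])/K[0,0]*z,(v-K[1,2])/K[1,1]*z,z],-1)
    W=(c-s['t'])@s['R']; W[z==0]=np.nan; return W
def rect(P):
    (c,(w,h),a)=cv2.minAreaRect((P[:,:2]*1000).astype(np.float32))
    return np.round(c,1),np.round((w,h),1),round(a,1)
E
python3 - <<'E'
from h import *
s=pickle.load(open('top.pkl','rb'));W=world(s);im=s['pixels']
cv2.imwrite('pics/crop0.png',cv2.resize(im[240:340,115:215],(600,600),interpolation=cv2.INTER_CUBIC))
hsv=cv2.cvtColor(im,cv2.COLOR_BGR2HSV)
sub=np.zeros((480,640),bool);sub[245:295,145:195]=1
Z=W[...,2]
for lo,hi in((.126,.15),(.11,.126),(.095,.111),(.08,.095)):
    m=sub&(Z>lo)&(Z<hi);print(lo,m.sum(),rect(W[m]),np.median(Z[m]))
for n,(u,v) in dict(sq=(245,285),na=(296,270),ro=(350,260),ob=(400,248)).items():
    c=np.zeros((480,640),bool);c[v-27:v+28,u-27:u+28]=1
    m=(c&(hsv[...,1]<40)&(hsv[...,2]<150)&(abs(Z)<.015)).astype(np.uint8)
    k,l,st,ce=cv2.connectedComponentsWithStats(m); i=l[v,u]; P=W[l==i]
    print(n,st[i],rect(P),P.mean(0).round(4),np.median(P[:,2]))
for n,(u,v) in dict(tape=(470,243),torch=(224,191),table=(260,220),g=(170,319),t=(139,289)).items(): print(n,W[v,u].round(3))
E
```

```text
0.126 241 (array([498.3, 393.4]), array([35.2, 71.5]), 87.2) 0.13287332192901655
0.11 271 (array([497.5, 393.6]), array([48.6, 58.7]), 86.7) 0.12316753364838431
0.095 158 (array([492.6, 396.3]), array([52.7, 60. ]), 4.7) 0.10605537294839396
0.08 161 (array([496.4, 393.4]), array([58.7, 59.3]), 1.7) 0.0881102895753937
sq [ 224  265   42   41 1309] (array([459.5, 238.1]), array([90.2, 91.2]), 75.5) [0.4583 0.2372 0.0042] 0.0042776283430976695
na [276 260  41  22 609] (array([481.4, 109.4]), array([42.6, 97.3]), 5.4) [0.4809 0.1087 0.0041] 0.003990817487078035
ro [333 244  34  33 877] (array([493.2, -24.6]), array([79.9, 83.4]), 39.8) [ 0.4933 -0.0249  0.0043] 0.004273767486933796
ob [382 228  38  41 966] (array([ 512.2, -153.4]), array([87.6, 73. ]), 10.9) [ 0.5116 -0.1527  0.0043] 0.004278719190096924
tape [ 0.496 -0.306  0.063]
torch [0.692 0.267 0.033]
table [ 0.618  0.187 -0.001]
g [0.394 0.418 0.014]
t [0.472 0.486 0.023]
```

View pics/crop0.png

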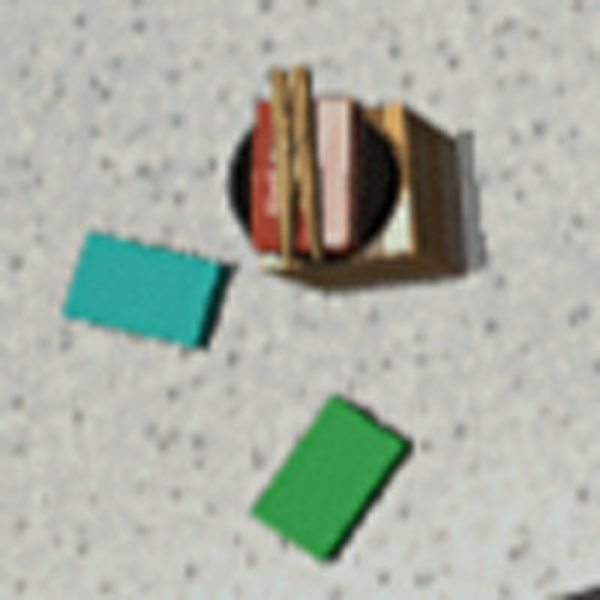

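The crop confirms it: a wooden peg lies on the dark red matchbox, which sits on the black roll on the carton. The turquoise and green boxes lie apart on the worktop. Next I'll refine the pile poses and set up a move calculator.

```bash
cat >> h.py <<'E'
from scipy.spatial.transform import Rotation as Ro
def go(x,y,z,deg):
    """share values of travel/twist from the present pose to x,y,z (mm) with the closing line at world angle deg (mod 180)"""
    from station import telemetry
    s=telemetry.observe();q=s['orientation'];R=Ro.from_quat(np.r_[q[1:],q[0]]).as_matrix()
    c=np.array(s['position'])*1000
    cur=np.degrees(np.arctan2(R[1,1],R[0,1]));d=(deg-cur+90)%180-90
    T=Ro.from_euler('z',np.radians(deg if abs(((deg-cur)+180)%360-180)<=90 else deg+180))
    # wanted: z down, y_tool at angle
    a=np.radians(cur+d);Y=np.array([np.cos(a),np.sin(a),0]);Zt=np.array([0,0,-1.]);X=np.cross(Y,Zt)
    rv=Ro.from_matrix(R.T@np.stack([X,Y,Zt],1)).as_rotvec()
    t=R.T@(np.array([x,y,z])-c)
    print('pos',c.round(1),'closing',cur.round(1),'turn',d.round(1),'| travel',(t/750).round(4),'twist',(rv/.5).round(3),'| rows',np.ceil(np.linalg.norm(t)/41.7),np.ceil(abs(d)/7.16),'t',round(s['t'],2),'j7',s['joint_pos'][6].round(2))
E
python3 - <<'E'
from h import *
s=pickle.load(open('top.pkl','rb'));W=world(s);im=s['pixels'];Z=W[...,2]
hsv=cv2.cvtColor(im,cv2.COLOR_BGR2HSV)
sub=np.zeros((480,640),bool);sub[245:295,145:195]=1
for lo,hi in((.1285,.15),(.1315,.15)):
    m=sub&(Z>lo)&(Z<hi);P=W[m];print('peg',m.sum(),rect(P),P.mean(0),np.median(P[:,2]))
    w,V=np.linalg.eigh(np.cov(P[:,:2].T));print(np.degrees(np.arctan2(V[1,1],V[0,1])),2*np.sqrt(3*w)*1000)
m=sub&(Z>.121)&(Z<.15);print('mb+peg',rect(W[m]))
m=sub&(Z>.121)&(Z<.127);print('mb',rect(W[m]))
m=sub&(Z>.104)&(Z<.1095);print('roll',rect(W[m]))
m=sub&(Z>.1035);print('all above',rect(W[m]))
m=sub&(Z>.084);print('all above',rect(W[m]))
s=pickle.load(open('scene.pkl','rb'));W=world(s);Z=W[...,2]
for lo,hi in((.129,.15),(.1,.15),(.082,.095),(.02,.15)):
    m=(abs(W[...,0]-.497)<.06)&(abs(W[...,1]-.394)<.06)&(Z>lo)&(Z<hi);print('scene',m.sum(),rect(W[m]),np.median(Z[m]))
go(495,394,260,95)
E
```

```text
peg 194 (array([499.1, 395.3]), array([32.5, 70.4]), 83.0) [0.50020868 0.39430851 0.13340018] 0.13375303591744944
-177.830252068558 [16.37197219 67.58874443]
peg 149 (array([498.3, 394.8]), array([70.8, 13.5]), 2.6) [0.50118292 0.394925   0.13438643] 0.13437917369909488
-177.75846127988132 [14.51083869 67.74458709]
mb+peg (array([498.3, 394.2]), array([36.9, 71.5]), 87.2)
mb (array([498. , 394.3]), array([36.7, 70.7]), 87.7)
roll (array([492.9, 396.7]), array([51.2, 59.3]), 1.3)
all above (array([497.3, 395.5]), array([61.8, 64. ]), 50.7)
all above (array([498.5, 395.2]), array([71. , 62.6]), 1.8)
scene 84 (array([495.7, 393.9]), array([73.1, 17.9]), 5.4) 0.13295644571534534
scene 340 (array([493.6, 386.2]), array([43.7, 72.6]), 74.7) 0.12115443484199498
scene 131 (array([491. , 390.8]), array([61.4, 62.2]), 2.4) 0.0883785788937914
scene 1005 (array([495.7, 389.5]), array([62.9, 73.8]), 89.3) 0.08163746973659292
pos [197.4 618.7 242.8] closing 72.3 turn 22.7 | travel [-0.4691 -0.1649 -0.0227] twist [-0.003 -0.001 -0.792] | rows 9.0 4.0 t 0.1 j7 -0.21
```

```bash
python3 -m pendant '[{"travel":[-0.471,-0.165,-0.023],"twist":[-0.003,-0.001,-0.71],"fingers":100},{"travel":[-0.471,-0.165,-0.023],"twist":[-0.003,-0.001,-0.71],"fingers":100},{"travel":[-0.471,-0.165,-0.023],"twist":[-0.003,-0.001,-0.71],"fingers":100},{"travel":[-0.471,-0.165,-0.023],"twist":[-0.003,-0.001,-0.71],"fingers":100},{"travel":[-0.471,-0.165,-0.023],"twist":[-0.003,-0.001,-0.71],"fingers":100},{"travel":[-0.471,-0.165,-0.023],"twist":[-0.003,-0.001,-0.71],"fingers":100},{"travel":[-0.471,-0.165,-0.023],"twist":[-0.003,-0.001,-0.71],"fingers":100},{"travel":[-0.471,-0.165,-0.023],"twist":[-0.003,-0.001,-0.71],"fingers":100},{"travel":[-0.471,-0.165,-0.023],"twist":[-0.003,-0.001,-0.71],"fingers":100},{"travel":[-0.471,-0.165,-0.023],"twist":[-0.003,-0.001,-0.71],"fingers":100},{"travel":[-0.471,-0.165,-0.023],"twist":[-0.003,-0.001,-0.71],"fingers":100}]' 10
python3 - <<'E'
from h import *
from station import cams
go(497.5,394.5,143,92.5)
s=cams.snapshot('wrist');pickle.dump(s,open('w1.pkl','wb'));cv2.imwrite('pics/w1.png',s['pixels']);print(s['camera_matrix'],s['mount'])
E
```

```text
t: 1.02
position: [0.4996, 0.3903, 0.2601]
orientation: [0.0, -0.019, 1.0, -0.0]
wrist_force: [-0.7, 0.9, -0.1]
finger_gap: 0.092
grasp_force: 0.0
pos [499.6 390.3 260.1] closing 92.2 turn 0.3 | travel [0.0027 0.0058 0.1562] twist [-0.001  0.001 -0.01 ] | rows 3.0 1.0 t 1.02 j7 0.75
[[371.64829954   0.         318.05265489]
 [  0.         371.64829954 242.81396951]
 [  0.           0.           1.        ]] [[-6.14208802e-04 -9.54406087e-01 -2.98510709e-01  8.19123169e-02]
 [ 9.99999738e-01 -7.00647386e-04  1.82551204e-04 -1.17620535e-03]
 [-3.83378728e-04 -2.98510519e-01  9.54406267e-01 -1.42298771e-01]
 [ 0.00000000e+00  0.00000000e+00  0.00000000e+00  1.00000000e+00]]
```

View pics/w1.png

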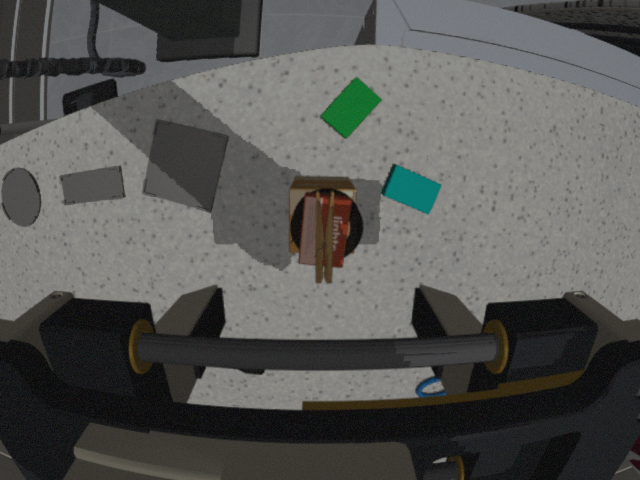

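The wrist view shows the peg at (324,237) on the dark red matchbox, with the fingers astride it. The square holder is at (187,165), narrow at (93,184) and round at (21,197). Measuring these from here.

```bash
cat >> h.py <<'E'
def wworld(s,pos,q):
    K=s['camera_matrix'];z=s['z_map'];v,u=np.mgrid[:480,:640]
    a=(u-K[0,2])/K[0,0];b=(v-K[1,2])/K[1,1];th=np.hypot(a,b)+1e-9
    k=np.tan(np.minimum(th,1.5))/th
    c=np.stack([a*k*z,b*k*z,z],-1);M=s['mount']
    W=(c@M[:3,:3].T+M[:3,3])@Ro.from_quat(np.r_[q[1:],q[0]]).as_matrix().T+pos
    W[z==0]=np.nan;return W
def shot():
    from station import telemetry,cams
    o=telemetry.observe();s=cams.snapshot('wrist');return s,wworld(s,o['position'],o['orientation'])
def plate(s,W,u,v):
    hsv=cv2.cvtColor(s['pixels'],cv2.COLOR_BGR2HSV)
    m=((W[...,2]>.0025)&(W[...,2]<.012)).astype(np.uint8)
    m=cv2.morphologyEx(m,cv2.MORPH_OPEN,np.ones((3,3)))
    k,l,st,ce=cv2.connectedComponentsWithStats(m);i=l[v,u];P=W[l==i];return i,st[i],rect(P),P.mean(0).round(4)
E
python3 - <<'E'
from h import *
from station import telemetry
o=telemetry.observe()
s=pickle.load(open('w1.pkl','rb'));W=wworld(s,o['position'],o['orientation']);Z=W[...,2]
near=(abs(W[...,0]-.497)<.06)&(abs(W[...,1]-.394)<.06)
m=near&(Z>.1305)&(Z<.145);P=W[m];print('peg',m.sum(),rect(P),P.mean(0),np.median(P[:,2]))
for lo,hi in((.12,.128),(.104,.11),(.083,.092)):
    m=near&(Z>lo)&(Z<hi);print(lo,m.sum(),rect(W[m]),np.median(Z[m]))
for n,(u,v) in dict(sq=(187,165),na=(93,184),ro=(21,197)).items(): print(n,W[v,u],plate(s,W,u,v))
E
```

```text
peg 1261 (array([495.1, 395.8]), array([72.1, 14. ]), 2.0) [0.49786559 0.39617541 0.13531924] 0.13539292548375936
0.12 2212 (array([490.5, 396.5]), array([36.7, 62.5]), 86.6) 0.12497452710475768
0.104 1076 (array([490.2, 399.4]), array([60.2, 52.5]), 82.1) 0.10767068663453083
0.083 667 (array([493., 395.]), array([58.5, 58. ]), 1.4) 0.08947913612831876
sq [0.45508877 0.24456845 0.00507919] (np.int32(2), array([ 142,  120,   87,   92, 5612], dtype=int32), (array([455.4, 239.3]), array([89.2, 89.7]), 76.0), array([0.4544, 0.2409, 0.0054]))
na [0.47577841 0.11528334 0.00466095] (np.int32(3), array([  60,  166,   65,   39, 1911], dtype=int32), (array([477.7, 111.5]), array([39.6, 96.4]), 5.3), array([0.4774, 0.1139, 0.0052]))
ro [ 0.49064469 -0.01967987  0.00428587] (np.int32(4), array([   1,  168,   40,   59, 1833], dtype=int32), (array([491. , -22.4]), array([84.5, 82.9]), 87.8), array([ 0.4902, -0.0218,  0.005 ]))
```

```bash
python3 - <<'E'
from h import *
go(495,396,144,92)
E
```

```text
pos [497.1 392.8 260.3] closing 92.5 turn -0.5 | travel [0.0025 0.0042 0.1551] twist [ 0.002 -0.001  0.017] | rows 3.0 1.0 t 1.07 j7 0.75
```

```bash
python3 -m pendant '[{"travel":[0.0015,0.002,0.1],"twist":[0.002,-0.001,0.017],"fingers":60},{"travel":[0.0015,0.002,0.13],"twist":[0.002,-0.001,0.017],"fingers":60},{"travel":[0.0015,0.002,0.13],"twist":[0.002,-0.001,0.017],"fingers":60},{"travel":[0.0015,0.002,0.13],"twist":[0.002,-0.001,0.017],"fingers":60},{"travel":[0.0015,0.002,0.13],"twist":[0.002,-0.001,0.017],"fingers":60}]' 10
python3 - <<'E'
from h import *
go(495,396,144,92)
E
```

```text
t: 1.48
position: [0.4932, 0.397, 0.1628]
orientation: [-0.001, -0.02, 1.0, 0.0]
wrist_force: [-0.0, -0.1, -0.2]
finger_gap: 0.0632
grasp_force: 0.0
pos [493.2 397.  162.8] closing 92.3 turn -0.3 | travel [-0.0024 -0.0014  0.0251] twist [ 0.    -0.003  0.012] | rows 1.0 1.0 t 1.48 j7 0.7
```

```bash
python3 -m pendant '[{"travel":[-0.0024,-0.0014,0.025],"twist":[0,-0.003,0.012],"fingers":60},{"travel":[-0.0024,-0.0014,0.025],"twist":[0,-0.003,0.012],"fingers":60},{"travel":[-0.0024,-0.0014,0.025],"twist":[0,-0.003,0.012],"fingers":0},{"travel":[-0.0024,-0.0014,0.025],"twist":[0,-0.003,0.012],"fingers":0},{"travel":[-0.0024,-0.0014,0.025],"twist":[0,-0.003,0.012],"fingers":0},{"travel":[-0.0024,-0.0014,0.025],"twist":[0,-0.003,0.012],"fingers":0},{"travel":[-0.0024,-0.0014,0.025],"twist":[0,-0.003,0.012],"fingers":0},{"travel":[-0.0024,-0.0014,0.025],"twist":[0,-0.003,0.012],"fingers":0}]' 10
python3 - <<'E'
from h import *
go(495,396,144,92)
E
```

```text
t: 2.15
position: [0.4974, 0.3948, 0.1452]
orientation: [0.002, -0.016, 1.0, 0.0]
wrist_force: [-0.2, -0.5, 0.4]
finger_gap: 0.0198
grasp_force: 0.0
pos [497.4 394.8 145.2] closing 91.8 turn 0.2 | travel [0.0031 0.0017 0.0016] twist [ 0.002  0.006 -0.007] | rows 1.0 1.0 t 2.15 j7 0.69
```

```bash
python3 -m pendant '[{"travel":[0,0,0],"twist":[0,0,0],"fingers":0},{"travel":[0,0,0],"twist":[0,0,0],"fingers":0},{"travel":[0,0,0],"twist":[0,0,0],"fingers":0}]' 10
python3 - <<'E'
from h import *
go(495,396,260,92)
from station import cams;import h
for i in range(2): cams.snapshot('top');h.go(495,396,260,92)
E
```

```text
t: 2.4
position: [0.4973, 0.3947, 0.145]
orientation: [0.002, -0.016, 1.0, 0.0]
wrist_force: [-0.0, -0.5, 3.1]
finger_gap: 0.0151
grasp_force: 10.0
pos [497.3 394.7 145. ] closing 91.8 turn 0.2 | travel [ 0.0026  0.0019 -0.1533] twist [ 0.001  0.006 -0.006] | rows 3.0 1.0 t 2.4 j7 0.69
pos [497.3 394.7 145. ] closing 91.8 turn 0.2 | travel [ 0.0026  0.0019 -0.1533] twist [ 0.001  0.006 -0.006] | rows 3.0 1.0 t 2.45 j7 0.69
pos [497.3 394.7 145. ] closing 91.8 turn 0.2 | travel [ 0.0026  0.0019 -0.1533] twist [ 0.001  0.006 -0.006] | rows 3.0 1.0 t 2.5 j7 0.69
```

```bash
python3 -m pendant '[{"travel":[0,0,-0.04],"twist":[0,0,0],"fingers":0},{"travel":[0,0,-0.08],"twist":[0,0,0],"fingers":0},{"travel":[0.0345,-0.377,-0.08],"twist":[0,0,1],"fingers":0},{"travel":[0.0345,-0.377,-0.08],"twist":[0,0,1],"fingers":0},{"travel":[0.0345,-0.377,-0.08],"twist":[0,0,1],"fingers":0},{"travel":[0.0345,-0.377,-0.08],"twist":[0,0,1],"fingers":0},{"travel":[0.0345,-0.377,-0.08],"twist":[0,0,1],"fingers":0},{"travel":[0.0345,-0.377,-0.08],"twist":[0,0,1],"fingers":0},{"travel":[0.0345,-0.377,-0.08],"twist":[0,0,1],"fingers":0},{"travel":[0.0345,-0.377,-0.08],"twist":[0,0,1],"fingers":0},{"travel":[0.0345,-0.377,-0.08],"twist":[0,0,1],"fingers":0}]' 10
python3 -m pendant '[{"travel":[0,0,0],"twist":[0,0,1],"fingers":0},{"travel":[0,0,0],"twist":[0,0,1],"fingers":0},{"travel":[0,0,0],"twist":[0,0,1],"fingers":0},{"travel":[0,0,0],"twist":[0,0,1],"fingers":0},{"travel":[0,0,0],"twist":[0,0,1],"fingers":0}]' 10
python3 -m pendant '[{"travel":[0,0,0],"twist":[0,0,1],"fingers":0},{"travel":[0,0,0],"twist":[0,0,1],"fingers":0},{"travel":[0,0,0],"twist":[0,0,1],"fingers":0},{"travel":[0,0,0],"twist":[0,0,1],"fingers":0},{"travel":[0,0,0],"twist":[0,0,1],"fingers":0},{"travel":[0,0,0],"twist":[0,0,1],"fingers":0},{"travel":[0,0,0],"twist":[0,0,1],"fingers":0},{"travel":[0,0,0],"twist":[0,0,1],"fingers":0}]' 10
python3 - <<'E'
from h import *
go(477.7,111.5,80,5.3)
s,W=shot();pickle.dump((s,W),open('w2.pkl','wb'));cv2.imwrite('pics/w2.png',s['pixels'])
E
```

```text
t: 3.42
position: [0.4801, 0.1086, 0.2045]
orientation: [0.001, 0.235, 0.972, 0.0]
wrist_force: [-0.7, 0.8, -0.7]
finger_gap: 0.0149
grasp_force: 10.0
t: 3.83
position: [0.4801, 0.1132, 0.2044]
orientation: [0.001, 0.466, 0.885, 0.001]
wrist_force: [-1.1, -0.1, -0.3]
finger_gap: 0.0148
grasp_force: 10.0
t: 4.5
position: [0.4801, 0.1116, 0.2045]
orientation: [0.001, 0.668, 0.744, 0.001]
wrist_force: [-0.4, -0.2, -0.3]
finger_gap: 0.0149
grasp_force: 10.0
pos [480.1 111.6 204.5] closing 6.1 turn -0.8 | travel [ 1.000e-04 -3.600e-03  1.659e-01] twist [ 0.005 -0.001  0.029] | rows 3.0 1.0 t 4.5 j7 -0.2
```

View pics/w2.png

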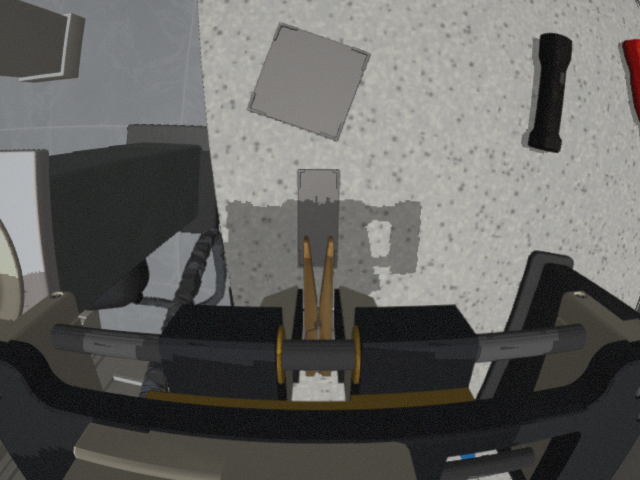

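The peg is held level, with its near end at (318,240), in line with the narrow holder (318,218). The square holder is at (308,80). Measuring both.

```bash
python3 - <<'E'
from h import *
s,W=pickle.load(open('w2.pkl','rb'));Z=W[...,2]
m=np.zeros((480,640),bool);m[225:375,295:345]=1
hsv=cv2.cvtColor(s['pixels'],cv2.COLOR_BGR2HSV)
m&=(hsv[...,1]>90)&(hsv[...,0]<25)&(Z>.17)&(Z<.215)
P=W[m];print('peg',m.sum(),rect(P),P[:,:2].min(0),P[:,:2].max(0),np.percentile(P[:,2],[5,50,95]))
p=(Z>.002)&(Z<.012)
l=cv2.connectedComponentsWithStats(p.astype(np.uint8))[1]
for n,(u,v) in dict(na=(318,200),sq=(308,80)).items():
    P=W[l==l[v,u]];print(n,len(P),rect(P),P[:,:2].max(0))
E
```

```text
peg 2039 (array([479.8, 109.3]), array([15.8, 71.8]), 4.4) [0.46926907 0.07309477] [0.48872217 0.14544858] [0.1929637  0.19479953 0.19587702]
na 3578 (array([478.6, 110.4]), array([ 42.9, 108.6]), 3.9) [0.50288819 0.16432084]
sq 9353 (array([456.3, 235.9]), array([101.2, 104.1]), 76.1) [0.51733123 0.29240577]
```

```bash
python3 - <<'E'
from h import *
s,W=pickle.load(open('w2.pkl','rb'))
for u,v in((318,200),(308,80)): print(plate(s,W,u,v))
go(477.8,113.5,26,5.2)
E
```

```text
(np.int32(5), array([ 298,  169,   42,  100, 3491], dtype=int32), (array([480.2, 108.1]), array([38.7, 96. ]), 5.2), array([0.4789, 0.1144, 0.0054]))
(np.int32(2), array([ 247,   23,  124,  118, 9067], dtype=int32), (array([456.9, 236.9]), array([89.8, 89.6]), 76.3), array([0.4574, 0.2359, 0.0055]))
pos [480.1 111.4 204.5] closing 6.1 turn -0.9 | travel [ 0.003  -0.0034  0.238 ] twist [ 0.005 -0.001  0.03 ] | rows 5.0 1.0 t 4.55 j7 -0.2
```

```bash
python3 -m pendant '[{"travel":[0,0,0.2],"twist":[0.005,-0.001,0.02],"fingers":0},{"travel":[0,0,0.2],"twist":[0.005,-0.001,0.02],"fingers":0},{"travel":[0,0,0.2],"twist":[0.005,-0.001,0.02],"fingers":0},{"travel":[0,0,0.2],"twist":[0.005,-0.001,0.02],"fingers":0},{"travel":[0,0,0.225],"twist":[0.005,-0.001,0.02],"fingers":0},{"travel":[0,0,0.239],"twist":[0.005,-0.001,0.02],"fingers":0},{"travel":[0,0,0.239],"twist":[0.005,-0.001,0.02],"fingers":0},{"travel":[0,0,0.239],"twist":[0.005,-0.001,0.02],"fingers":0},{"travel":[0,0,0.239],"twist":[0.005,-0.001,0.02],"fingers":0}]' 10
python3 - <<'E'
from h import *
go(480,111.5,26,5.4)
E
```

```text
t: 5.3
position: [0.4816, 0.1115, 0.0262]
orientation: [0.001, 0.673, 0.739, 0.001]
wrist_force: [-0.3, 1.0, 0.7]
finger_gap: 0.0151
grasp_force: 10.0
pos [481.6 111.5  26.2] closing 5.3 turn 0.1 | travel [ 0.0002 -0.0021  0.0002] twist [ 0.004 -0.    -0.003] | rows 1.0 1.0 t 5.3 j7 -0.25
```

```bash
python3 -m pendant '[{"travel":[0,-0.002,0.001],"twist":[0.004,0,0],"fingers":0},{"travel":[0,-0.002,0.001],"twist":[0.004,0,0],"fingers":0},{"travel":[0,-0.002,0.001],"twist":[0.004,0,0],"fingers":0}]' 10
python3 -m pendant '[{"travel":[0,0,0],"twist":[0,0,0],"fingers":36},{"travel":[0,0,0],"twist":[0,0,0],"fingers":36},{"travel":[0,0,0],"twist":[0,0,0],"fingers":36},{"travel":[0,0,0],"twist":[0,0,0],"fingers":36},{"travel":[0,0,-0.05],"twist":[0,0,0],"fingers":36},{"travel":[0,0,-0.1],"twist":[0,0,0],"fingers":36},{"travel":[0,0,-0.2],"twist":[0,0,0],"fingers":60},{"travel":[0,0,-0.25],"twist":[0,0,0],"fingers":100},{"travel":[0,0,-0.25],"twist":[0,0,0],"fingers":100},{"travel":[0,0,-0.25],"twist":[0,0,0],"fingers":100},{"travel":[0,0,-0.25],"twist":[0,0,0],"fingers":100},{"travel":[0,0,-0.25],"twist":[0,0,0],"fingers":100}]' 10
python3 - <<'E'
from h import *
s,W=shot();pickle.dump((s,W),open('w3.pkl','wb'));cv2.imwrite('pics/w3.png',s['pixels'])
print(plate(s,W,318,200))
go(495,396,210,92)
Z=W[...,2];m=(Z>.0125)&(Z<.025)&(abs(W[...,0]-.48)<.03)&(abs(W[...,1]-.11)<.06);print(rect(W[m]))
E
```

```text
t: 5.55
position: [0.4796, 0.1112, 0.0253]
orientation: [-0.0, 0.674, 0.739, -0.0]
wrist_force: [0.4, -0.1, -0.6]
finger_gap: 0.0146
grasp_force: 10.0
t: 6.55
position: [0.4789, 0.111, 0.2116]
orientation: [-0.001, 0.674, 0.739, -0.001]
wrist_force: [-0.2, -0.9, -0.2]
finger_gap: 0.0683
grasp_force: 0.0
(np.int32(2), array([ 300,  168,   42,   97, 3060], dtype=int32), (array([479.8, 108. ]), array([39.2, 95.6]), 5.1), array([0.4798, 0.1119, 0.0055]))
pos [478.4 110.9 210.9] closing 5.3 turn 86.7 | travel [0.3765 0.0572 0.0007] twist [-0.007 -0.005 -3.026] | rows 7.0 13.0 t 6.6 j7 -0.21
(array([478.4, 108.4]), array([12.6, 71.3]), 4.6)
```

View pics/w3.png

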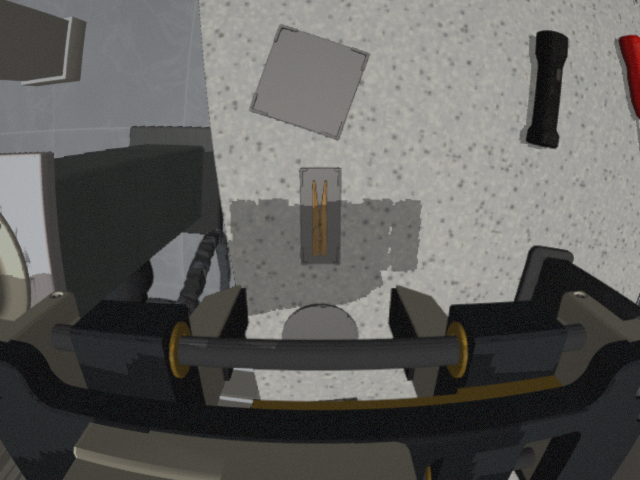

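The peg (320,218) lies flat in the narrow holder (321,215), off centre by about 1 mm and 0.5°, which is fine. Now back to the pile.

```bash
python3 -m pendant '[{"travel":[0.3765,0.057,-0.055],"twist":[0,0,-1],"fingers":100},{"travel":[0.3765,0.057,-0.055],"twist":[0,0,-1],"fingers":100},{"travel":[0.3765,0.057,-0.055],"twist":[0,0,-1],"fingers":100},{"travel":[0.3765,0.057,-0.055],"twist":[0,0,-1],"fingers":100},{"travel":[0.3765,0.057,-0.055],"twist":[0,0,-1],"fingers":100},{"travel":[0.3765,0.057,-0.055],"twist":[0,0,-1],"fingers":100},{"travel":[0.3765,0.057,-0.055],"twist":[0,0,-1],"fingers":100},{"travel":[0.3765,0.057,-0.055],"twist":[0,0,-1],"fingers":100},{"travel":[0.3765,0.057,-0.055],"twist":[0,0,-1],"fingers":100}]'
python3 -m pendant '[{"travel":[0,0,0],"twist":[0,0,-1],"fingers":100},{"travel":[0,0,0],"twist":[0,0,-1],"fingers":100},{"travel":[0,0,0],"twist":[0,0,-1],"fingers":100},{"travel":[0,0,0],"twist":[0,0,-1],"fingers":100},{"travel":[0,0,0],"twist":[0,0,-1],"fingers":100}]'
python3 -m pendant '[{"travel":[0,0,0],"twist":[0,0,-1],"fingers":100},{"travel":[0,0,0],"twist":[0,0,-1],"fingers":100},{"travel":[0,0,0],"twist":[0,0,-1],"fingers":100},{"travel":[0,0,0],"twist":[0,0,-1],"fingers":100},{"travel":[0,0,0],"twist":[0,0,-1],"fingers":100},{"travel":[0,0,0],"twist":[0,0,-1],"fingers":100},{"travel":[0,0,0],"twist":[0,0,-1],"fingers":100},{"travel":[0,0,0],"twist":[0,0,-1],"fingers":100}]'
cat > pile.py <<'E'
from h import *
import sys
s,W=shot();pickle.dump((s,W),open('wp.pkl','wb'));Z=W[...,2]
near=(abs(W[...,0]-.497)<.06)&(abs(W[...,1]-.394)<.06)
for a in sys.argv[1:]:
    lo,hi=map(float,a.split(','));m=near&(Z>lo)&(Z<hi);m=cv2.morphologyEx(m.astype(np.uint8),cv2.MORPH_OPEN,np.ones((3,3)))>0;print(lo,m.sum(),rect(W[m]),W[m].mean(0).round(4),np.median(Z[m]))
E
python3 pile.py .117,.13 .1,.112 .08,.094
python3 - <<'E'
from h import *
s,W=pickle.load(open('wp.pkl','rb'));cv2.imwrite('pics/p2.png',cv2.resize(s['pixels'][150:300,240:410],None,fx=3.5,fy=3.5))
go(495,396,170,92)
E
```

```text
t: 7.35
position: [0.4938, 0.3991, 0.2506]
orientation: [-0.002, 0.468, 0.884, -0.002]
wrist_force: [-0.1, -0.3, -0.4]
finger_gap: 0.0923
grasp_force: 0.0
t: 7.77
position: [0.496, 0.3937, 0.2511]
orientation: [-0.002, 0.236, 0.972, -0.002]
wrist_force: [0.4, 0.6, -0.0]
finger_gap: 0.0917
grasp_force: 0.0
t: 8.43
position: [0.496, 0.3959, 0.2528]
orientation: [-0.001, -0.009, 1.0, -0.0]
wrist_force: [0.1, 0.1, 0.3]
finger_gap: 0.092
grasp_force: 0.0
0.117 3393 (array([495.9, 393.5]), array([36.7, 57.2]), 86.6) [0.4942 0.3935 0.1247] 0.12476449879680115
0.1 1106 (array([491.7, 396.9]), array([60.1, 50.7]), 77.1) [0.4941 0.4012 0.1073] 0.10743964880303924
0.08 674 (array([495.5, 392.4]), array([57.4, 58.7]), 1.6) [0.4781 0.3831 0.0888] 0.0893624146001771
pos [496.  396.  252.9] closing 91.1 turn 0.9 | travel [0.0011 0.     0.1106] twist [-0.002 -0.004 -0.032] | rows 2.0 1.0 t 8.48 j7 0.7
```

View pics/p2.png

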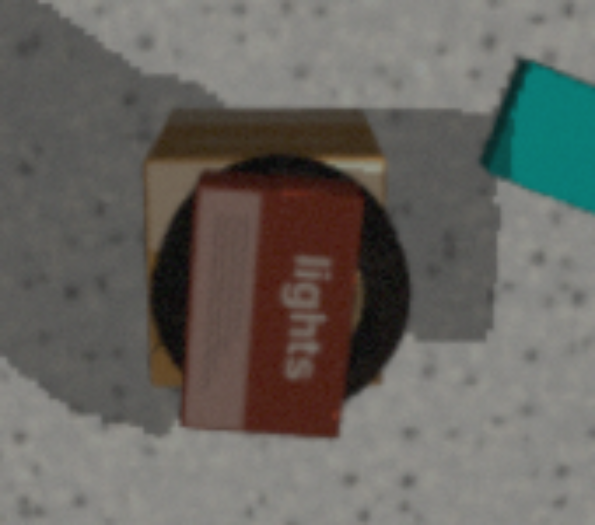

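The crop shows the matchbox at (275,305), its long side along world x and slightly off the roll's middle. Its 57x37 mm face is smaller than the 62x46 stated, so I'll check this against its look-alikes.

```bash
python3 - <<'E'
from h import *
s,W=pickle.load(open('wp.pkl','rb'));im=s['pixels'];hsv=cv2.cvtColor(im,cv2.COLOR_BGR2HSV);Z=W[...,2]
def comp(m,u,v):
    m=cv2.morphologyEx(m.astype(np.uint8),cv2.MORPH_OPEN,np.ones((3,3)));l=cv2.connectedComponents(m)[1];return l==l[v,u]
l=cv2.connectedComponents(((Z>.011)&(Z<.03)).astype(np.uint8))[1]
for i in range(1,l.max()+1):
    P=W[l==i]
    if len(P)>300: print('low',len(P),rect(P),P.mean(0).round(3), im[l==i].mean(0).round())
m=(Z>.118)&(Z<.13);P=W[m]
w=cv2.minAreaRect((P[:,:2]*1000).astype(np.float32));print(w,np.percentile(P[:,2],[2,50,98]))
s=pickle.load(open('top.pkl','rb'));W=world(s);Z=W[...,2]
for n,x,y in(('torch',.692,.267),('tape',.496,-.306)):
    for lo in(.008,.015,.025):
        m=(abs(W[...,0]-x)<.09)&(abs(W[...,1]-y)<.09)&(Z>lo)&(Z<.1)
        print(n,lo,rect(W[m]),np.ptp(W[m],0).round(3))
E
```

```text
low 1977 (array([392.6, 418.3]), array([36.8, 57. ]), 51.6) [0.393 0.418 0.019] [ 48. 111.  25.]
low 1784 (array([474.9, 489.1]), array([57., 37.]), 70.8) [0.474 0.488 0.018] [110. 116.  13.]
low 414 (array([478.6, 108.5]), array([14. , 73.3]), 4.9) [0.478 0.108 0.016] [ 53.  82. 105.]
((709.5902099609375, 415.2217102050781), (1214.7825927734375, 486.09918212890625), 89.9655990600586) [0.11999425 0.12475671 0.12659914]
torch 0.008 (array([696.3, 259.9]), array([ 72.5, 142.4]), 17.6) [0.074 0.15  0.031]
torch 0.015 (array([695. , 271.1]), array([119.8,  38.5]), 88.4) [0.04  0.12  0.024]
torch 0.025 (array([694.2, 270.6]), array([118.8,  31.1]), 87.7) [0.035 0.119 0.015]
tape 0.008 (array([ 504. , -321.8]), array([36.9, 85.1]), 22.6) [0.053 0.083 0.06 ]
tape 0.015 (array([ 503.5, -320.6]), array([36.9, 82.6]), 22.6) [0.051 0.083 0.052]
tape 0.025 (array([ 501.2, -315.2]), array([36.9, 70.9]), 22.6) [0.051 0.073 0.042]
```

```bash
python3 -m pendant '[{"travel":[0,-0.0033,0.05],"twist":[0,0,0.157],"fingers":65},{"travel":[0,-0.0033,0.1],"twist":[0,0,0.157],"fingers":65},{"travel":[0,-0.0033,0.14],"twist":[0,0,0.157],"fingers":65},{"travel":[0,-0.0033,0.14],"twist":[0,0,0.157],"fingers":65},{"travel":[0,-0.0033,0.14],"twist":[0,0,0.157],"fingers":65},{"travel":[0,-0.0033,0.155],"twist":[0,0,0.157],"fingers":65},{"travel":[0,-0.0033,0.165],"twist":[0,0,0.157],"fingers":65},{"travel":[0,-0.0033,0.165],"twist":[0,0,0.157],"fingers":65},{"travel":[0,-0.0033,0.165],"twist":[0,0,0.157],"fingers":65},{"travel":[0,-0.0033,0.165],"twist":[0,0,0.157],"fingers":65}]'
python3 - <<'E'
from h import *
go(496,393.5,127,86.6)
E
```

```text
t: 9.32
position: [0.4963, 0.3942, 0.1303]
orientation: [-0.0, 0.028, 1.0, 0.0]
wrist_force: [0.1, -0.5, 0.1]
finger_gap: 0.0594
grasp_force: 0.0
pos [496.3 394.2 130.3] closing 86.7 turn -0.1 | travel [ 0.0003 -0.001   0.0044] twist [ 0.001 -0.001  0.005] | rows 1.0 1.0 t 9.32 j7 0.58
```

```bash
python3 -m pendant '[{"travel":[0,-0.001,0.0044],"twist":[0,0,0],"fingers":65},{"travel":[0,-0.001,0.0044],"twist":[0,0,0],"fingers":65},{"travel":[0,-0.001,0.0044],"twist":[0,0,0],"fingers":0},{"travel":[0,-0.001,0.0044],"twist":[0,0,0],"fingers":0},{"travel":[0,-0.001,0.0044],"twist":[0,0,0],"fingers":0},{"travel":[0,-0.001,0.0044],"twist":[0,0,0],"fingers":0},{"travel":[0,-0.001,0.0044],"twist":[0,0,0],"fingers":0},{"travel":[0,-0.001,0.0044],"twist":[0,0,0],"fingers":0}]' 10
python3 - <<'E'
from h import *
go(496,393.5,127,86.6)
E
```

```text
t: 9.98
position: [0.4958, 0.3932, 0.1262]
orientation: [-0.001, 0.028, 1.0, -0.0]
wrist_force: [-0.9, 0.5, 0.1]
finger_gap: 0.0359
grasp_force: 10.0
pos [495.8 393.2 126.2] closing 86.8 turn -0.2 | travel [-0.0002  0.0004 -0.0011] twist [-0.001 -0.003  0.005] | rows 1.0 1.0 t 9.98 j7 0.58
```

```bash
python3 -m pendant '[{"travel":[0,0,-0.04],"twist":[0,0,0],"fingers":0},{"travel":[0,0,-0.1],"twist":[0,0,0],"fingers":0},{"travel":[-0.02,-0.25,-0.1],"twist":[0,0,-0.5],"fingers":0},{"travel":[-0.06,-0.725,-0.1],"twist":[0,0,-0.5],"fingers":0},{"travel":[-0.06,-0.725,-0.1],"twist":[0,0,-0.5],"fingers":0},{"travel":[-0.06,-0.725,-0.1],"twist":[0,0,-0.5],"fingers":0},{"travel":[-0.06,-0.725,-0.1],"twist":[0,0,-0.5],"fingers":0},{"travel":[-0.06,-0.725,-0.1],"twist":[0,0,-0.5],"fingers":0},{"travel":[-0.06,-0.725,-0.1],"twist":[0,0,-0.5],"fingers":0},{"travel":[-0.06,-0.725,-0.1],"twist":[0,0,-0.5],"fingers":0},{"travel":[-0.06,-0.725,-0.1],"twist":[0,0,-0.5],"fingers":0}]' 10
python3 - <<'E'
from h import *
go(510.5,-152.5,210,100.9)
E
```

```text
t: 10.9
position: [0.5052, 0.0162, 0.2006]
orientation: [-0.001, -0.097, 0.995, -0.0]
wrist_force: [0.8, 0.5, -0.9]
finger_gap: 0.0358
grasp_force: 10.0
pos [505.2  16.2 200.6] closing 101.1 turn -0.2 | travel [ 0.0363 -0.2221 -0.0124] twist [-0.001 -0.003  0.006] | rows 5.0 1.0 t 10.9 j7 1.55
```

```bash
python3 -m pendant '[{"travel":[0.036,-0.222,-0.012],"twist":[0,0,0],"fingers":0},{"travel":[0.036,-0.222,-0.012],"twist":[0,0,0],"fingers":0},{"travel":[0.036,-0.222,-0.012],"twist":[0,0,0],"fingers":0},{"travel":[0.036,-0.222,-0.012],"twist":[0,0,0],"fingers":0},{"travel":[0.036,-0.222,-0.012],"twist":[0,0,0],"fingers":0},{"travel":[0.036,-0.222,-0.012],"twist":[0,0,0],"fingers":0},{"travel":[0.036,-0.222,-0.012],"twist":[0,0,0],"fingers":0},{"travel":[0.036,-0.222,-0.012],"twist":[0,0,0],"fingers":0}]' 10
python3 - <<'E'
from h import *
go(510.5,-152.5,26,100.9)
s,W=shot();pickle.dump((s,W),open('w4.pkl','wb'));cv2.imwrite('pics/w4.png',s['pixels'])
E
```

```text
t: 11.57
position: [0.5111, -0.1485, 0.2093]
orientation: [-0.001, -0.098, 0.995, 0.0]
wrist_force: [-0.4, -0.2, -0.1]
finger_gap: 0.0359
grasp_force: 10.0
pos [ 511.1 -148.5  209.3] closing 101.2 turn -0.3 | travel [ 0.0014 -0.0053  0.2444] twist [ 0.002 -0.004  0.01 ] | rows 5.0 1.0 t 11.57 j7 1.89
```

View pics/w4.png

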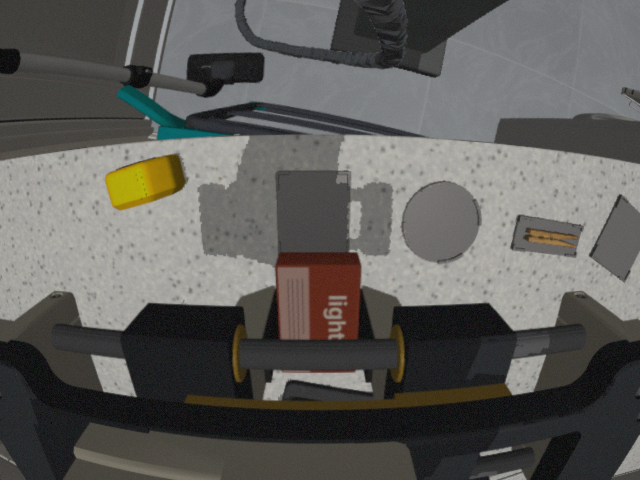

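The matchbox (318,310) is held level above the oblong holder (313,212), whose far part is hidden. The round holder is at (440,220) and the tape measure at (145,182). I'll take the centre from the visible near edge.

```bash
python3 - <<'E'
from h import *
s,W=pickle.load(open('w4.pkl','rb'));Z=W[...,2]
print('round',plate(s,W,440,220)); i=plate(s,W,313,212);print('ob',i)
m=((Z>.0025)&(Z<.012)).astype(np.uint8);m=cv2.morphologyEx(m,cv2.MORPH_OPEN,np.ones((3,3)));l=cv2.connectedComponents(m)[1]
P=W[l==l[212,313]][:,:2]*1000;a=np.radians(10.9);e=np.array([[np.cos(a),-np.sin(a)],[np.sin(a),np.cos(a)]])
Q=P@e; lo,hi=np.percentile(Q,0.3,axis=0),np.percentile(Q,99.7,axis=0);print(lo,hi); print('centre', e@np.array([lo[0]+43,(lo[1]+hi[1])/2]))
m=(Z>.18)&(Z<.22)&(abs(W[...,0]-.51)<.06)&(abs(W[...,1]+.15)<.03)
u=np.zeros_like(m);u[252:335,270:366]=1;B=W[m&u];print('box',rect(B),np.percentile(B[:,2],[2,50,98]),(B[:,:2]*1000@e).min(0),(B[:,:2]*1000@e).max(0))
go(510.5,-152.5,26,100.9)
E
```

```text
round (np.int32(2), array([ 401,  181,   81,   83, 5008], dtype=int32), (array([491.9, -27.2]), array([83.6, 83.1]), 67.2), array([ 0.4915, -0.0279,  0.0056]))
ob (np.int32(1), array([ 276,  171,   75,   81, 5852], dtype=int32), (array([ 507.2, -154.8]), array([79.6, 70.2]), 11.1), array([ 0.5064, -0.1551,  0.0054]))
[ 429.27459573 -282.56540375] [ 508.27043795 -213.02245179]
centre [ 510.61085661 -154.01843243]
box (array([ 500.4, -151.9]), array([35.4, 43.9]), 10.9) [0.19426659 0.20792999 0.21360158] [ 444.91594017 -265.77419391] [ 480.36794679 -221.87139922]
pos [ 511.1 -148.3  209.3] closing 101.2 turn -0.3 | travel [ 0.0015 -0.0056  0.2444] twist [ 0.002 -0.004  0.012] | rows 5.0 1.0 t 11.62 j7 1.89
```

```bash
python3 -m pendant '[{"travel":[0.0018,-0.007,0.1],"twist":[0,-0.004,0.01],"fingers":0},{"travel":[0.0018,-0.007,0.2],"twist":[0,-0.004,0.01],"fingers":0},{"travel":[0.0018,-0.007,0.2],"twist":[0,-0.004,0.01],"fingers":0},{"travel":[0.0018,-0.007,0.2],"twist":[0,-0.004,0.01],"fingers":0},{"travel":[0.0018,-0.007,0.2],"twist":[0,-0.004,0.01],"fingers":0},{"travel":[0.0018,-0.007,0.225],"twist":[0,-0.004,0.01],"fingers":0},{"travel":[0.0018,-0.007,0.244],"twist":[0,-0.004,0.01],"fingers":0},{"travel":[0.0018,-0.007,0.244],"twist":[0,-0.004,0.01],"fingers":0},{"travel":[0.0018,-0.007,0.244],"twist":[0,-0.004,0.01],"fingers":0},{"travel":[0.0018,-0.007,0.244],"twist":[0,-0.004,0.01],"fingers":0}]' 10
python3 - <<'E'
from h import *
go(510.8,-153.8,24,101)
E
```

```text
t: 12.45
position: [0.5118, -0.1554, 0.0282]
orientation: [0.001, -0.095, 0.996, -0.0]
wrist_force: [1.0, 1.2, 0.1]
finger_gap: 0.0358
grasp_force: 10.0
pos [ 511.8 -155.4   28.2] closing 100.8 turn 0.2 | travel [0.0009 0.0024 0.0055] twist [-0.002  0.005 -0.005] | rows 1.0 1.0 t 12.45 j7 1.79
```

```bash
python3 -m pendant '[{"travel":[0.001,0.002,0.003],"twist":[0,0.003,-0.005],"fingers":0},{"travel":[0.001,0.002,0.0055],"twist":[0,0.003,-0.005],"fingers":0},{"travel":[0.001,0.002,0.0055],"twist":[0,0.003,-0.005],"fingers":0},{"travel":[0.001,0.002,0.0055],"twist":[0,0.003,-0.005],"fingers":0},{"travel":[0.001,0.002,0.0055],"twist":[0,0.003,-0.005],"fingers":0}]' 10
python3 - <<'E'
from h import *
go(510.8,-153.8,24,101)
E
```

```text
t: 12.87
position: [0.5104, -0.1543, 0.0234]
orientation: [0.0, -0.095, 0.995, -0.0]
wrist_force: [-1.0, 1.6, 6.0]
finger_gap: 0.0358
grasp_force: 10.0
pos [ 510.4 -154.3   23.4] closing 101.0 turn 0.0 | travel [-0.0007  0.0006 -0.0008] twist [-0.001  0.001 -0.002] | rows 1.0 1.0 t 12.87 j7 1.78
```

```bash
python3 -m pendant '[{"travel":[0,0,0],"twist":[0,0,0],"fingers":62},{"travel":[0,0,0],"twist":[0,0,0],"fingers":62},{"travel":[0,0,0],"twist":[0,0,0],"fingers":62},{"travel":[0,0,0],"twist":[0,0,0],"fingers":62},{"travel":[0,0,-0.05],"twist":[0,0,0],"fingers":62},{"travel":[0,0,-0.1],"twist":[0,0,0],"fingers":62},{"travel":[0,0,-0.2],"twist":[0,0,0],"fingers":80},{"travel":[0,0,-0.25],"twist":[0,0,0],"fingers":100},{"travel":[0,0,-0.25],"twist":[0,0,0],"fingers":100},{"travel":[0,0,-0.25],"twist":[0,0,0],"fingers":100},{"travel":[0,0,-0.25],"twist":[0,0,0],"fingers":100},{"travel":[0,0,-0.25],"twist":[0,0,0],"fingers":100}]' 10
python3 - <<'E'
from h import *
s,W=shot();pickle.dump((s,W),open('w5.pkl','wb'));cv2.imwrite('pics/w5.png',s['pixels'][130:380,220:520])
Z=W[...,2];n=(abs(W[...,0]-.511)<.055)&(abs(W[...,1]+.154)<.055)
print('box',rect(W[n&(Z>.017)&(Z<.03)]),np.median(Z[n&(Z>.017)&(Z<.03)]))
m=(n&(Z>.0028)&(Z<.03)).astype(np.uint8);m=cv2.morphologyEx(m,cv2.MORPH_OPEN,np.ones((3,3)))>0;print('plate',rect(W[m]))
go(496,396,250,92)
E
```

```text
t: 13.87
position: [0.5089, -0.1545, 0.2091]
orientation: [-0.001, -0.095, 0.995, -0.0]
wrist_force: [-0.7, -0.5, -0.9]
finger_gap: 0.0901
grasp_force: 0.0
box (array([ 510.4, -155.5]), array([55.4, 35.5]), 11.1) 0.022596605596716723
plate (array([ 510.2, -154.6]), array([86.1, 70.4]), 11.2)
pos [ 508.4 -154.3  208.4] closing 100.9 turn -8.9 | travel [-0.1225  0.7237 -0.0552] twist [ 0.002 -0.007  0.311] | rows 14.0 2.0 t 13.92 j7 1.89
```

View pics/w5.png

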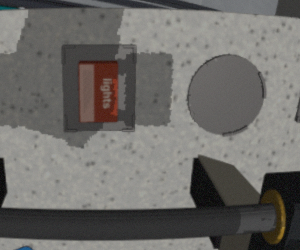

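The matchbox (102,92 in the crop) is centred in the oblong holder to within 1 mm and 0.1°. Back to the pile for the roll.

```bash
python3 -m pendant '[{"travel":[-0.1225,0.724,-0.055],"twist":[0,-0.005,0.31],"fingers":100},{"travel":[-0.1225,0.724,-0.055],"twist":[0,-0.005,0.31],"fingers":100},{"travel":[-0.1225,0.724,-0.055],"twist":[0,-0.005,0.31],"fingers":100},{"travel":[-0.1225,0.724,-0.055],"twist":[0,-0.005,0.31],"fingers":100},{"travel":[-0.1225,0.724,-0.055],"twist":[0,-0.005,0.31],"fingers":100},{"travel":[-0.1225,0.724,-0.055],"twist":[0,-0.005,0.31],"fingers":100},{"travel":[-0.1225,0.724,-0.055],"twist":[0,-0.005,0.31],"fingers":100},{"travel":[-0.1225,0.724,-0.055],"twist":[0,-0.005,0.31],"fingers":100},{"travel":[-0.1225,0.724,-0.055],"twist":[0,-0.005,0.31],"fingers":100},{"travel":[-0.1225,0.724,-0.055],"twist":[0,-0.005,0.31],"fingers":100}]'
python3 - <<'E'
from h import *
go(496,396,220,92)
E
```

```text
t: 14.75
position: [0.4987, 0.26, 0.2386]
orientation: [-0.001, -0.018, 1.0, -0.001]
wrist_force: [0.7, -0.9, -0.1]
finger_gap: 0.0918
grasp_force: 0.0
pos [498.7 260.  238.6] closing 92.0 turn -0.0 | travel [-0.0029  0.1813  0.0245] twist [-0.003 -0.005  0.002] | rows 4.0 1.0 t 14.75 j7 0.91
```

```bash
python3 -m pendant '[{"travel":[-0.0029,0.181,0.0245],"twist":[-0.003,-0.005,0],"fingers":100},{"travel":[-0.0029,0.181,0.0245],"twist":[-0.003,-0.005,0],"fingers":100},{"travel":[-0.0029,0.181,0.0245],"twist":[-0.003,-0.005,0],"fingers":100},{"travel":[-0.0029,0.181,0.0245],"twist":[-0.003,-0.005,0],"fingers":100},{"travel":[-0.0029,0.181,0.0245],"twist":[-0.003,-0.005,0],"fingers":100},{"travel":[-0.0029,0.181,0.0245],"twist":[-0.003,-0.005,0],"fingers":100},{"travel":[-0.0029,0.181,0.0245],"twist":[-0.003,-0.005,0],"fingers":100},{"travel":[-0.0029,0.181,0.0245],"twist":[-0.003,-0.005,0],"fingers":100}]'
python3 pile.py .1,.115 .08,.094 .02,.115
python3 - <<'E'
from h import *
go(493,397,107,91.5)
E
```

```text
t: 15.42
position: [0.4983, 0.3919, 0.2216]
orientation: [0.002, -0.016, 1.0, -0.0]
wrist_force: [-1.3, -0.1, -1.3]
finger_gap: 0.0917
grasp_force: 0.0
0.1 3800 (array([496.4, 395.7]), array([60.5, 59.9]), 4.0) [0.4953 0.3959 0.1072] 0.10747440813037348
0.08 2208 (array([495.9, 391.8]), array([58.7, 58.1]), 1.3) [0.4911 0.3904 0.0894] 0.0895356526928755
0.02 7089 (array([496.3, 394.3]), array([60.5, 63. ]), 1.3) [0.4908 0.3935 0.0952] 0.10583796063397885
pos [498.4 392.1 221.9] closing 91.9 turn -0.4 | travel [0.0075 0.0067 0.1532] twist [-0.     0.007  0.013] | rows 3.0 1.0 t 15.47 j7 0.68
```

```bash
python3 -m pendant '[{"travel":[0.002,0.002,0.05],"twist":[0,0.005,0.01],"fingers":100},{"travel":[0.002,0.002,0.1],"twist":[0,0.005,0.01],"fingers":100},{"travel":[0.002,0.002,0.1],"twist":[0,0.005,0.01],"fingers":100},{"travel":[0.002,0.002,0.1],"twist":[0,0.005,0.01],"fingers":100},{"travel":[0.002,0.002,0.1],"twist":[0,0.005,0.01],"fingers":100},{"travel":[0.002,0.002,0.1],"twist":[0,0.005,0.01],"fingers":100}]'
python3 pile.py .1,.115 .08,.094 
python3 - <<'E'
from h import *
go(495.5,396,109,91.5)
E
```

```text
t: 15.97
position: [0.4977, 0.3969, 0.15]
orientation: [0.002, -0.015, 1.0, 0.002]
wrist_force: [0.5, -0.2, 1.1]
finger_gap: 0.0916
grasp_force: 0.0
0.1 6616 (array([496.5, 395.9]), array([60.3, 59.6]), 0.3) [0.4944 0.3958 0.1072] 0.10746199665247472
0.08 3627 (array([495.5, 392.2]), array([58.5, 59.1]), 2.2) [0.489  0.391  0.0893] 0.08952910153371021
pos [497.6 397.  150. ] closing 91.7 turn -0.2 | travel [ 0.0031 -0.0014  0.0547] twist [0.008 0.009 0.008] | rows 1.0 1.0 t 16.02 j7 0.63
```

```bash
python3 -m pendant '[{"travel":[0.0016,-0.0014,0.03],"twist":[0.005,0.009,0],"fingers":100},{"travel":[0.0016,-0.0014,0.045],"twist":[0.005,0.009,0],"fingers":100},{"travel":[0.0016,-0.0014,0.053],"twist":[0.005,0.009,0],"fingers":100},{"travel":[0.0016,-0.0014,0.054],"twist":[0.005,0.009,0],"fingers":100},{"travel":[0.0016,-0.0014,0.054],"twist":[0.005,0.009,0],"fingers":100},{"travel":[0.0016,-0.0014,0.054],"twist":[0.005,0.009,0],"fingers":0},{"travel":[0.0016,-0.0014,0.054],"twist":[0.005,0.009,0],"fingers":0},{"travel":[0.0016,-0.0014,0.054],"twist":[0.005,0.009,0],"fingers":0},{"travel":[0.0016,-0.0014,0.054],"twist":[0.005,0.009,0],"fingers":0},{"travel":[0.0016,-0.0014,0.054],"twist":[0.005,0.009,0],"fingers":0}]' 8
python3 - <<'E'
from h import *
go(496.5,396,109,91.5)
E
```

```text
t: 16.85
position: [0.4953, 0.3951, 0.1071]
orientation: [-0.001, -0.015, 1.0, -0.0]
wrist_force: [0.7, 0.8, 0.2]
finger_gap: 0.063
grasp_force: 0.1
pos [495.3 395.1 107.1] closing 91.8 turn -0.3 | travel [-0.0017  0.0011 -0.0025] twist [-0.002 -0.006  0.009] | rows 1.0 1.0 t 16.85 j7 0.61
```

```bash
python3 -m pendant '[{"travel":[0,0,0],"twist":[0,0,0],"fingers":0},{"travel":[0,0,0],"twist":[0,0,0],"fingers":0},{"travel":[0,0,-0.03],"twist":[0,0,0],"fingers":0},{"travel":[0,0,-0.08],"twist":[0,0,0],"fingers":0},{"travel":[0,0,-0.12],"twist":[0,0,0],"fingers":0},{"travel":[0.0227,-0.561,-0.12],"twist":[0,0,0],"fingers":0},{"travel":[0.0227,-0.561,-0.12],"twist":[0,0,0],"fingers":0},{"travel":[0.0227,-0.561,-0.12],"twist":[0,0,0],"fingers":0},{"travel":[0.0227,-0.561,-0.12],"twist":[0,0,0],"fingers":0},{"travel":[0.0227,-0.561,-0.12],"twist":[0,0,0],"fingers":0},{"travel":[0.0227,-0.561,-0.12],"twist":[0,0,0],"fingers":0},{"travel":[0.0227,-0.561,-0.12],"twist":[0,0,0],"fingers":0}]' 8
python3 - <<'E'
from h import *
go(491.5,-25.5,200,91.8)
E
```

```text
t: 17.85
position: [0.492, 0.1013, 0.1971]
orientation: [-0.002, -0.015, 1.0, -0.001]
wrist_force: [1.3, -0.9, -1.1]
finger_gap: 0.0594
grasp_force: 8.0
pos [492.  101.3 197.1] closing 91.8 turn 0.0 | travel [ 0.0058 -0.169  -0.0036] twist [-0.003 -0.006 -0.001] | rows 4.0 1.0 t 17.85 j7 1.19
```

```bash
python3 -m pendant '[{"travel":[0.0058,-0.169,-0.003],"twist":[-0.003,-0.006,0],"fingers":0},{"travel":[0.0058,-0.169,-0.003],"twist":[-0.003,-0.006,0],"fingers":0},{"travel":[0.0058,-0.169,-0.003],"twist":[-0.003,-0.006,0],"fingers":0},{"travel":[0.0058,-0.169,-0.003],"twist":[-0.003,-0.006,0],"fingers":0},{"travel":[0.0058,-0.169,-0.003],"twist":[-0.003,-0.006,0],"fingers":0},{"travel":[0.0058,-0.169,-0.003],"twist":[-0.003,-0.006,0],"fingers":0},{"travel":[0.0058,-0.169,-0.003],"twist":[-0.003,-0.006,0],"fingers":0},{"travel":[0.0058,-0.169,-0.003],"twist":[-0.003,-0.006,0],"fingers":0}]' 8
python3 - <<'E'
from h import *
go(491.5,-25.5,30,91.8)
s,W=shot();pickle.dump((s,W),open('w6.pkl','wb'));cv2.imwrite('pics/w6.png',s['pixels'])
E
```

```text
t: 18.52
position: [0.4921, -0.0213, 0.1994]
orientation: [-0.0, -0.017, 1.0, 0.001]
wrist_force: [-0.6, -0.0, -2.0]
finger_gap: 0.0595
grasp_force: 8.0
pos [492.1 -21.3 199.4] closing 92.0 turn -0.2 | travel [ 0.0009 -0.0058  0.2259] twist [ 0.002 -0.001  0.005] | rows 5.0 1.0 t 18.52 j7 1.47
```

View pics/w6.png

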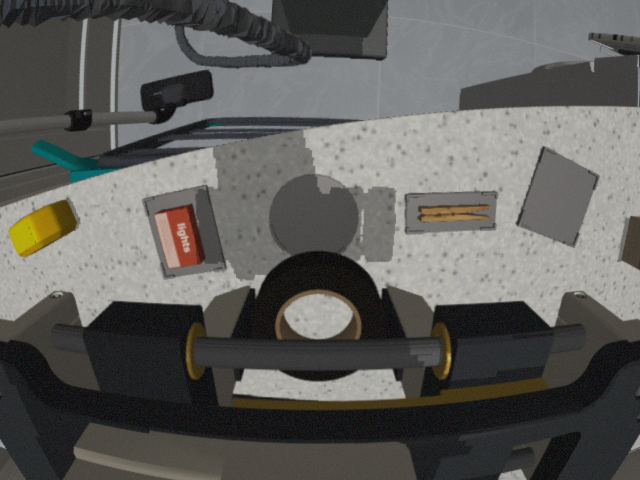

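The roll (318,315) is held level over the round holder (313,220). I'll fit circles to both.

```bash
python3 - <<'E'
from h import *
from scipy.optimize import least_squares as LS
s,W=pickle.load(open('w6.pkl','rb'));Z=W[...,2]
m=((Z>.0028)&(Z<.012)).astype(np.uint8);m=cv2.morphologyEx(m,cv2.MORPH_OPEN,np.ones((3,3)));l=cv2.connectedComponents(m)[1]
c=(l==l[215,313]).astype(np.uint8);P=W[c>0][:,:2]*1000;print(P.min(0),P.max(0))
H=cv2.convexHull(P.astype(np.float32))[:,0]; H=H[H[:,0]<P[:,0].max()-12]
f=lambda r:LS(lambda p:np.hypot(H[:,0]-p[0],H[:,1]-p[1])-r,[490,-25],loss='soft_l1').x
print('holder',f(42))
u=np.zeros_like(c);u[245:385,245:395]=1
m=(u>0)&(Z>.185)&(Z<.215)&(abs(W[...,1]+.022)<.035);P=W[m][:,:2]*1000;H=cv2.convexHull(P.astype(np.float32))[:,0];H=H[H[:,0]<495]
print('roll',f(30.),P.min(0),P.max(0),np.percentile(W[m][:,2],[5,50,95]))
go(491.5,-25.5,24,91.8)
E
```

```text
[nan nan] [nan nan]
holder [490. -25.]
roll [493.00481296 -23.52880718] [463.14604403 -56.9037713 ] [524.79479351  12.26944315] [0.18778688 0.19984942 0.2017668 ]
pos [492.1 -21.5 199.4] closing 91.9 turn -0.1 | travel [ 0.0009 -0.0055  0.2339] twist [ 0.002 -0.001  0.005] | rows 5.0 1.0 t 18.57 j7 1.47
```

```bash
python3 - <<'E'
from h import *
from scipy.optimize import least_squares as LS
s,W=pickle.load(open('w6.pkl','rb'));Z=W[...,2]
m=((Z>.0028)&(Z<.012)&(np.hypot(W[...,0]-.4915,W[...,1]+.025)<.055)).astype(np.uint8);m=cv2.morphologyEx(m,cv2.MORPH_OPEN,np.ones((3,3)))
P=W[m>0][:,:2]*1000;print(len(P),P.min(0),P.max(0))
H=cv2.convexHull(P.astype(np.float32))[:,0]; H=H[H[:,0]<P[:,0].max()-12]
print('holder',LS(lambda p:np.hypot(H[:,0]-p[0],H[:,1]-p[1])-42,[490,-25],loss='soft_l1').x)
E
```

```text
5794 [449.99368636 -68.35262768] [527.85484612  14.58602655]
holder [491.78312977 -26.77680081]
```

```bash
python3 -m pendant '[{"travel":[0.0018,-0.0068,0.1],"twist":[0,0,0],"fingers":0},{"travel":[0.0018,-0.0068,0.19],"twist":[0,0,0],"fingers":0},{"travel":[0.0018,-0.0068,0.19],"twist":[0,0,0],"fingers":0},{"travel":[0.0018,-0.0068,0.19],"twist":[0,0,0],"fingers":0},{"travel":[0.0018,-0.0068,0.19],"twist":[0,0,0],"fingers":0},{"travel":[0.0018,-0.0068,0.215],"twist":[0,0,0],"fingers":0},{"travel":[0.0018,-0.0068,0.23],"twist":[0,0,0],"fingers":0},{"travel":[0.0018,-0.0068,0.23],"twist":[0,0,0],"fingers":0},{"travel":[0.0018,-0.0068,0.23],"twist":[0,0,0],"fingers":0},{"travel":[0.0018,-0.0068,0.23],"twist":[0,0,0],"fingers":0}]' 8
python3 - <<'E'
from h import *
go(490.9,-26.6,23.5,92)
E
```

```text
t: 19.4
position: [0.4918, -0.0282, 0.0281]
orientation: [0.001, -0.016, 1.0, 0.0]
wrist_force: [-0.0, 0.9, -0.4]
finger_gap: 0.0597
grasp_force: 8.0
pos [491.8 -28.2  28.1] closing 91.8 turn 0.2 | travel [0.0011 0.0022 0.0062] twist [ 0.001  0.003 -0.007] | rows 1.0 1.0 t 19.4 j7 1.33
```

```bash
python3 -m pendant '[{"travel":[0.001,0.002,0.003],"twist":[0,0.003,0],"fingers":0},{"travel":[0.001,0.002,0.006],"twist":[0,0.003,0],"fingers":0},{"travel":[0.001,0.002,0.006],"twist":[0,0.003,0],"fingers":0},{"travel":[0.001,0.002,0.006],"twist":[0,0.003,0],"fingers":0},{"travel":[0.001,0.002,0.006],"twist":[0,0.003,0],"fingers":0}]' 8
python3 - <<'E'
from h import *
go(490.9,-26.6,23.5,92)
E
```

```text
t: 19.82
position: [0.4906, -0.0269, 0.0229]
orientation: [-0.0, -0.015, 1.0, 0.0]
wrist_force: [0.3, 0.8, 2.8]
finger_gap: 0.0594
grasp_force: 8.0
pos [490.6 -26.9  22.9] closing 91.8 turn 0.2 | travel [-0.0004  0.0003 -0.0008] twist [ 0.001 -0.001 -0.008] | rows 1.0 1.0 t 19.82 j7 1.32
```

```bash
python3 -m pendant '[{"travel":[0,0,0],"twist":[0,0,0],"fingers":76},{"travel":[0,0,0],"twist":[0,0,0],"fingers":76},{"travel":[0,0,0],"twist":[0,0,0],"fingers":76},{"travel":[0,0,0],"twist":[0,0,0],"fingers":76},{"travel":[0,0,-0.05],"twist":[0,0,0],"fingers":76},{"travel":[0,0,-0.1],"twist":[0,0,0],"fingers":76},{"travel":[0,0,-0.2],"twist":[0,0,0],"fingers":90},{"travel":[0,0,-0.25],"twist":[0,0,0],"fingers":100},{"travel":[0,0,-0.25],"twist":[0,0,0],"fingers":100},{"travel":[0,0,-0.25],"twist":[0,0,0],"fingers":100},{"travel":[0,0,-0.25],"twist":[0,0,0],"fingers":100},{"travel":[0,0,-0.25],"twist":[0,0,0],"fingers":100}]' 8
python3 - <<'E'
from h import *
s,W=shot();pickle.dump((s,W),open('w7.pkl','wb'))
Z=W[...,2];n=(np.hypot(W[...,0]-.4915,W[...,1]+.026)<.052)
print('roll',rect(W[n&(Z>.019)&(Z<.03)]),np.median(Z[n&(Z>.019)&(Z<.03)]))
m=(n&(Z>.0028)&(Z<.03)).astype(np.uint8);m=cv2.morphologyEx(m,cv2.MORPH_OPEN,np.ones((3,3)))>0;print('plate',rect(W[m]))
go(496,392,230,91.5)
E
```

```text
t: 20.82
position: [0.4897, -0.0276, 0.2094]
orientation: [-0.001, -0.015, 1.0, -0.0]
wrist_force: [-0.3, -0.3, 0.2]
finger_gap: 0.0917
grasp_force: 0.0
roll (array([492.4, -28.3]), array([59.7, 59.8]), 2.8) 0.023481577278784083
plate (array([491.9, -26.1]), array([83.6, 82.4]), 0.9)
pos [489.2 -27.4 208.7] closing 91.7 turn -0.2 | travel [-0.0259  0.5587 -0.0282] twist [ 0.001 -0.009  0.008] | rows 11.0 1.0 t 20.87 j7 1.48
```

The roll lies flat and within about 2 mm of centre. Now the carton.

```bash
python3 -m pendant '[{"travel":[-0.026,0.559,-0.028],"twist":[0,-0.009,0],"fingers":100},{"travel":[-0.026,0.559,-0.028],"twist":[0,-0.009,0],"fingers":100},{"travel":[-0.026,0.559,-0.028],"twist":[0,-0.009,0],"fingers":100},{"travel":[-0.026,0.559,-0.028],"twist":[0,-0.009,0],"fingers":100},{"travel":[-0.026,0.559,-0.028],"twist":[0,-0.009,0],"fingers":100},{"travel":[-0.026,0.559,-0.028],"twist":[0,-0.009,0],"fingers":100},{"travel":[-0.026,0.559,-0.028],"twist":[0,-0.009,0],"fingers":100},{"travel":[-0.026,0.559,-0.028],"twist":[0,-0.009,0],"fingers":100},{"travel":[-0.026,0.559,-0.028],"twist":[0,-0.009,0],"fingers":100},{"travel":[-0.026,0.559,-0.028],"twist":[0,-0.009,0],"fingers":100},{"travel":[-0.026,0.559,-0.028],"twist":[0,-0.009,0],"fingers":100},{"travel":[-0.026,0.559,-0.028],"twist":[0,-0.009,0],"fingers":100}]'
python3 -m pendant '[{"travel":[0,0,0.09],"twist":[0,0,0],"fingers":100},{"travel":[0,0,0.09],"twist":[0,0,0],"fingers":100},{"travel":[0,0,0.09],"twist":[0,0,0],"fingers":100},{"travel":[0,0,0.09],"twist":[0,0,0],"fingers":100},{"travel":[0,0,0.09],"twist":[0,0,0],"fingers":100},{"travel":[0,0,0.09],"twist":[0,0,0],"fingers":100}]'
python3 pile.py .08,.1
python3 - <<'E'
from h import *
s,W=pickle.load(open('wp.pkl','rb'));cv2.imwrite('pics/p4.png',s['pixels'])
go(496,392,62,91.5)
E
```

```text
t: 21.87
position: [0.494, 0.3962, 0.2286]
orientation: [-0.001, -0.019, 1.0, 0.0]
wrist_force: [-0.3, -0.9, 0.3]
finger_gap: 0.0916
grasp_force: 0.0
t: 22.37
position: [0.4984, 0.3929, 0.1656]
orientation: [0.002, -0.015, 1.0, 0.001]
wrist_force: [0.7, 0.7, 0.2]
finger_gap: 0.0922
grasp_force: 0.0
0.08 8344 (array([496. , 391.9]), array([59.2, 59. ]), 1.6) [0.4938 0.392  0.0894] 0.08955957671910697
pos [498.4 393.1 165.7] closing 91.7 turn -0.2 | travel [ 0.004  -0.0017  0.1383] twist [0.004 0.011 0.008] | rows 3.0 1.0 t 22.42 j7 0.63
```

View pics/p4.png

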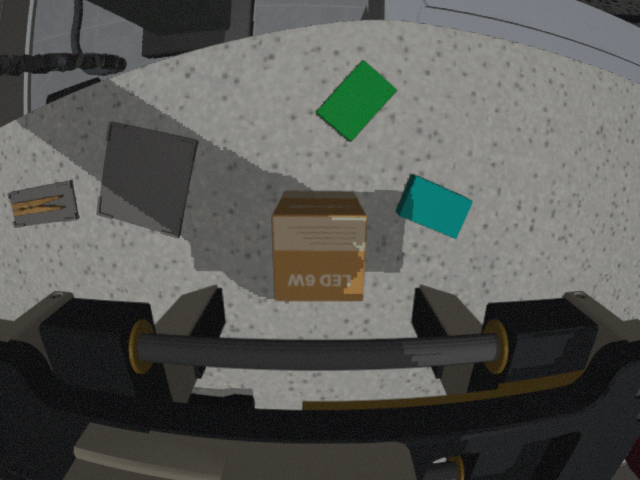

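The carton stands alone at (319,255), with the fingers well clear on both sides. Going down to grip it.

```bash
python3 -m pendant '[{"travel":[0.0025,-0.0012,0.04],"twist":[0,0.01,0],"fingers":100},{"travel":[0.0025,-0.0012,0.08],"twist":[0,0.01,0],"fingers":100},{"travel":[0.0025,-0.0012,0.11],"twist":[0,0.01,0],"fingers":100},{"travel":[0.0025,-0.0012,0.13],"twist":[0,0.01,0],"fingers":100},{"travel":[0.0025,-0.0012,0.138],"twist":[0,0.01,0],"fingers":100},{"travel":[0.0025,-0.0012,0.138],"twist":[0,0.01,0],"fingers":100},{"travel":[0.0025,-0.0012,0.138],"twist":[0,0.01,0],"fingers":100},{"travel":[0.0025,-0.0012,0.138],"twist":[0,0.01,0],"fingers":100}]' 12
python3 - <<'E'
from h import *
go(496,392,62,91.6)
E
```

```text
t: 23.08
position: [0.4967, 0.3928, 0.062]
orientation: [0.0, -0.015, 1.0, 0.001]
wrist_force: [0.1, -0.2, 0.9]
finger_gap: 0.0918
grasp_force: 0.0
pos [496.7 392.8  62. ] closing 91.8 turn -0.2 | travel [ 0.001 -0.001 -0.   ] twist [0.005 0.    0.006] | rows 1.0 1.0 t 23.08 j7 0.57
```

```bash
python3 -m pendant '[{"travel":[0.001,-0.001,0],"twist":[0.005,0,0],"fingers":75},{"travel":[0.001,-0.001,0],"twist":[0.005,0,0],"fingers":70},{"travel":[0.001,-0.001,0],"twist":[0.005,0,0],"fingers":66},{"travel":[0.001,-0.001,0],"twist":[0.005,0,0],"fingers":62},{"travel":[0.001,-0.001,0],"twist":[0.005,0,0],"fingers":0},{"travel":[0.001,-0.001,0],"twist":[0.005,0,0],"fingers":0},{"travel":[0.001,-0.001,0],"twist":[0.005,0,0],"fingers":0}]' 12
python3 - <<'E'
from h import *
go(456.5,237,130,76)
E
```

```text
t: 23.67
position: [0.495, 0.3914, 0.0604]
orientation: [-0.001, -0.015, 1.0, -0.001]
wrist_force: [-0.6, 0.4, 1.7]
finger_gap: 0.0581
grasp_force: 12.0
pos [495.  391.4  60.4] closing 91.8 turn -15.8 | travel [ 0.0578 -0.2043 -0.0925] twist [-0.003 -0.004  0.55 ] | rows 5.0 3.0 t 23.67 j7 0.57
```

```bash
python3 -m pendant '[{"travel":[0,0,-0.03],"twist":[0,0,0],"fingers":0},{"travel":[0,0,-0.06],"twist":[0,0,0],"fingers":0},{"travel":[0,0,-0.1],"twist":[0,0,0],"fingers":0},{"travel":[0.02,-0.07,-0.1],"twist":[0,0,0.2],"fingers":0},{"travel":[0.035,-0.12,-0.1],"twist":[0,0,0.4],"fingers":0},{"travel":[0.05,-0.17,-0.1],"twist":[0,0,0.55],"fingers":0},{"travel":[0.0578,-0.204,-0.1],"twist":[0,0,0.55],"fingers":0},{"travel":[0.0578,-0.204,-0.1],"twist":[0,0,0.55],"fingers":0},{"travel":[0.0578,-0.204,-0.1],"twist":[0,0,0.55],"fingers":0},{"travel":[0.0578,-0.204,-0.1],"twist":[0,0,0.55],"fingers":0},{"travel":[0.0578,-0.204,-0.1],"twist":[0,0,0.55],"fingers":0}]' 12
python3 - <<'E'
from h import *
go(456.5,237,65.5,76)
s,W=shot();pickle.dump((s,W),open('w8.pkl','wb'));cv2.imwrite('pics/w8.png',s['pixels'])
Z=W[...,2]
n=np.hypot(W[...,0]-.4565,W[...,1]-.237)<.075
m=(n&(Z>.0028)&(Z<.012)).astype(np.uint8);m=cv2.morphologyEx(m,cv2.MORPH_OPEN,np.ones((3,3)))>0
print('plate',m.sum(),rect(W[m]))
a=np.radians(-13.9);e=np.array([[np.cos(a),-np.sin(a)],[np.sin(a),np.cos(a)]])
Q=W[m][:,:2]*1000@e;lo=np.percentile(Q,.3,axis=0);hi=np.percentile(Q,99.7,axis=0);print(lo,hi,'centre',e@np.array([lo[0]+44,(lo[1]+hi[1])/2]))
m=n&(Z>.15)&(Z<.18);m[:,:255]=0;m[:,380:]=0;m[330:]=0;P=W[m]
if m.sum()>50: print('carton top',rect(P),np.median(P[:,2]))
E
```

```text
t: 24.58
position: [0.4566, 0.2383, 0.1357]
orientation: [-0.001, 0.121, 0.993, -0.001]
wrist_force: [-0.1, 0.6, -2.6]
finger_gap: 0.0577
grasp_force: 12.0
pos [456.6 238.3 135.7] closing 76.1 turn -0.1 | travel [-0.0004 -0.0016  0.0935] twist [-0.003 -0.003  0.003] | rows 2.0 1.0 t 24.58 j7 0.56
plate 5450 (array([435.2, 242.1]), array([88.7, 43.3]), 75.8)
[342.94696789 295.57198146] [383.08493949 383.32019412] centre [457.16026842 236.55039939]
carton top (array([436.1, 241.7]), array([46.6, 14.5]), 76.5) 0.1644562576388989
```

View pics/w8.png

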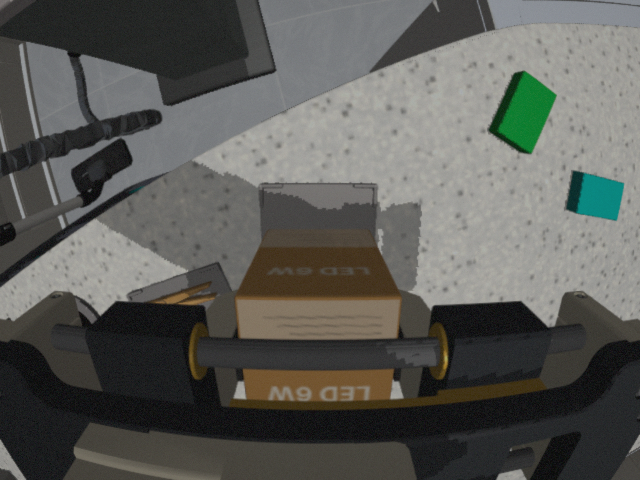

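```bash
python3 -m pendant '[{"travel":[0,-0.0026,0.03],"twist":[0,0,0],"fingers":0},{"travel":[0,-0.0026,0.06],"twist":[0,0,0],"fingers":0},{"travel":[0,-0.0026,0.08],"twist":[0,0,0],"fingers":0},{"travel":[0,-0.0026,0.085],"twist":[0,0,0],"fingers":0},{"travel":[0,-0.0026,0.09],"twist":[0,0,0],"fingers":0},{"travel":[0,-0.0026,0.09],"twist":[0,0,0],"fingers":0},{"travel":[0,-0.0026,0.09],"twist":[0,0,0],"fingers":0},{"travel":[0,-0.0026,0.09],"twist":[0,0,0],"fingers":0}]' 12
python3 - <<'E'
from h import *
go(456.2,236.4,64.4,76)
E
```

```text
t: 25.3
position: [0.4566, 0.2355, 0.069]
orientation: [-0.0, 0.122, 0.993, -0.001]
wrist_force: [-0.1, -0.2, -2.9]
finger_gap: 0.058
grasp_force: 12.0
pos [456.6 235.5  69. ] closing 76.0 turn -0.0 | travel [0.0008 0.0011 0.0061] twist [-0.003 -0.001  0.001] | rows 1.0 1.0 t 25.3 j7 0.5
```

```bash
python3 -m pendant '[{"travel":[0.0008,0.001,0.003],"twist":[0,0,0],"fingers":0},{"travel":[0.0008,0.001,0.006],"twist":[0,0,0],"fingers":0},{"travel":[0.0008,0.001,0.006],"twist":[0,0,0],"fingers":0},{"travel":[0.0008,0.001,0.006],"twist":[0,0,0],"fingers":0},{"travel":[0.0008,0.001,0.006],"twist":[0,0,0],"fingers":0}]' 12
python3 - <<'E'
from h import *
go(456.2,236.4,64.4,76)
E
```

```text
t: 25.72
position: [0.4561, 0.236, 0.0641]
orientation: [-0.0, 0.122, 0.993, -0.001]
wrist_force: [1.0, 0.4, 2.7]
finger_gap: 0.058
grasp_force: 12.0
pos [456.1 236.   64.1] closing 76.0 turn 0.0 | travel [ 0.0001  0.0005 -0.0004] twist [-0.003 -0.001 -0.   ] | rows 1.0 1.0 t 25.72 j7 0.5
```

Contact has been made (wrist force went from -2.9 to +2.7 N). Releasing gently and rising straight up.

```bash
python3 -m pendant '[{"travel":[0,0,0],"twist":[0,0,0],"fingers":70},{"travel":[0,0,0],"twist":[0,0,0],"fingers":85},{"travel":[0,0,0],"twist":[0,0,0],"fingers":95},{"travel":[0,0,0],"twist":[0,0,0],"fingers":95},{"travel":[0,0,0],"twist":[0,0,0],"fingers":95},{"travel":[0,0,-0.03],"twist":[0,0,0],"fingers":95},{"travel":[0,0,-0.08],"twist":[0,0,0],"fingers":95},{"travel":[0,0,-0.13],"twist":[0,0,0],"fingers":95},{"travel":[0,0,-0.2],"twist":[0,0,0],"fingers":95},{"travel":[0,0,-0.25],"twist":[0,0,0],"fingers":95},{"travel":[0,0,-0.25],"twist":[0,0,0],"fingers":95},{"travel":[0,0,-0.25],"twist":[0,0,0],"fingers":95}]' 12
python3 -m pendant '[{"travel":[0.05,0.15,0],"twist":[0,0,0],"fingers":95},{"travel":[0.05,0.15,0],"twist":[0,0,0],"fingers":95},{"travel":[0.05,0.15,0],"twist":[0,0,0],"fingers":95},{"travel":[0.05,0.15,0],"twist":[0,0,0],"fingers":95},{"travel":[0.05,0.15,0],"twist":[0,0,0],"fingers":95},{"travel":[0.05,0.15,0],"twist":[0,0,0],"fingers":95},{"travel":[0.05,0.15,0],"twist":[0,0,0],"fingers":95}]'
python3 - <<'E'
from h import *
from station import cams
s=cams.snapshot('top');W=world(s);Z=W[...,2];cv2.imwrite('pics/t9.png',cv2.resize(s['pixels'][180:330,130:500],None,fx=2.1,fy=2.1))
for n,x,y,r,h in(('peg',.4805,.109,.06,.011),('match',.511,-.154,.055,.0165),('roll',.493,-.0255,.055,.018),('carton',.459,.238,.07,.08),('tape',.504,-.32,.08,.015),('torch',.695,.27,.08,.015)):
    k=(np.hypot(W[...,0]-x,W[...,1]-y)<r)
    m=k&(Z>h)&(Z<.12);p=k&(Z>.002)&(Z<.12)
    print(n,m.sum(),rect(W[m]),np.median(Z[m]).round(4),'plate',rect(W[p]))
E
```

```text
t: 26.72
position: [0.4579, 0.2372, 0.2546]
orientation: [0.002, 0.122, 0.993, 0.0]
wrist_force: [-0.2, -0.3, -0.5]
finger_gap: 0.0871
grasp_force: 0.0
t: 27.3
position: [0.4467, 0.3523, 0.2493]
orientation: [-0.002, 0.123, 0.992, -0.002]
wrist_force: [0.5, 0.0, 0.4]
finger_gap: 0.0875
grasp_force: 0.0
peg 121 (array([479.1, 109.6]), array([13.6, 70.8]), 5.8) 0.0145 plate (array([479.7, 108.1]), array([114.6, 116.7]), 6.9)
match 341 (array([ 511.1, -153.3]), array([56.1, 37.2]), 11.4) 0.0216 plate (array([ 512.1, -154.8]), array([104.5, 105.7]), 81.5)
roll 335 (array([493.1, -26.1]), array([58.3, 59.6]), 40.0) 0.0224 plate (array([494.4, -25.5]), array([108.5, 105.1]), 84.3)
carton 689 (array([457.9, 235.8]), array([58.9, 58.4]), 75.8) 0.0923 plate (array([467.8, 230. ]), array([135.2, 112.6]), 51.2)
tape 464 (array([ 503.5, -320.7]), array([36.9, 82.7]), 22.5) 0.0592 plate (array([ 523.7, -317.2]), array([115.4, 156.7]), 11.4)
torch 592 (array([695.3, 270.4]), array([118.8,  37.5]), 89.0) 0.0296 plate (array([693.5, 269.8]), array([155.9, 157.1]), 62.6)
```

View pics/t9.png

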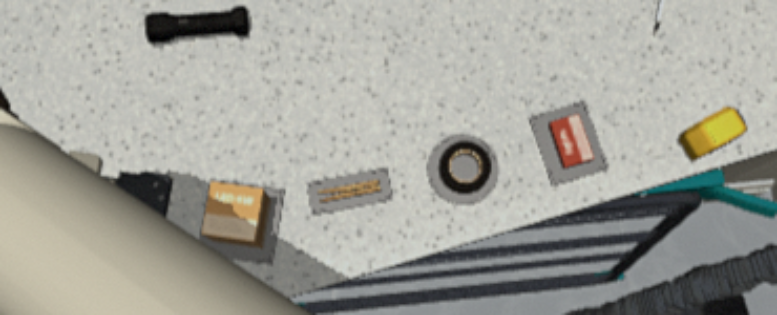

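The top view shows all four things in their holders: carton (235,213), peg (350,190), roll (464,168) and matchbox (572,142). Each is within about 3 mm and 0.5° of its holder as first measured. The tape measure and torch have not moved.

```bash
python3 -c "
from station import workorder;print(workorder.job_done())"
```

```text
the job is handed in; nothing more can be done
None
```

I took the pile apart from the top and set the peg, matchbox, roll and carton (upright) in their holders, flat, within about 3 mm of centre, and in line with them to under 1°; the tape measure and torch stayed put, and I handed the job in at about 27 s, with no verdict shown.

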